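Pin the test lugs and restore power

ROBOT

A 6-joint arm with a two-finger parallel gripper is mounted at the origin on the work surface. World frame = base frame: x ahead of the robot, y to its left, z up, the work surface at z = 0. Lengths are in m, angles in rad, forces in N, time in s.
With the tool pointing down it reaches from about 0.275 to 0.725 m from the base axis. Payload 15.9 kg.
Tool frame: the origin (TCP) lies at the very end of the fingers, on their centre line; the grasp point (between the pads) lies 19 mm behind it; z points along the fingers, y is the line along which they close (so a half turn about z gives the same grasp; the last joint's range is limited). The gripper opens to 85 mm and grips with 20 to 120 N. Pads are 22 mm wide; open, the fingers measure 114 mm over their backs; the gripper's body (76 mm by 85 mm) begins 54 mm behind the grasp point. The pads swing forward as they close: fully open they stand 13 mm farther back than shut.
Start: joints at [-1.149, 0.213, -0.034, 1.323, 0, 1.571], TCP at [0.205, -0.456, 0.231] pointing down, gripper open.
Joint ranges: [-2.98, 2.98], [-0.74, 1.72], [-1.14, 1.35], [-2.1, 2.04], [-1.57, 1.44], [-3.14, 3.14]. Speed limits (rad/s): [1.89, 1.89, 2.39, 2.57, 3.14, 3.14].

INTERFACE

Orientations are given as a rotation vector (axis times angle).
In Python, from rig import r gives the robot as it stands.
- The arm moves only by the tool drive_tool, never from a script. Its argument "increments" is one flat list of numbers, 7 for each row, row after row: the closure, from -1 (fully open) to 1 (shut), then the shift along the tool's x, y, z as a fraction of full scale, then the turn, a rotation vector about the tool's x, y, z as a fraction of full scale. In form: [jaw, tx, ty, tz, ax, ay, az, jaw, tx, ty, tz, ax, ay, az, ...]. A call has 1 to 8 rows; each row is the pose to reach, as a shift and turn from the pose commanded when the call began, along the tool's axes at that moment; what a row does not reach only later rows make up. Full scale, the value 1, is 0.1 m for a shift and 45 degrees for a turn. A row lasts 1/10 s, in which the tool goes at most 50 mm and 8.59 degrees, less where a joint would pass 70% of its speed; a pose out of reach is approached as far as the arm can. A call with a number of a shift or a turn outside -1 to 1 is refused whole. A call with a gripper value outside its range is refused whole. The fingers move at their own pace and stop on an object; "force" is the grip in N (left out, the last holds). Time passes only in rows, so rows that repeat a pose let the fingers close. It gives the time, the measured TCP pose, the force, the opening and the grip force at its end, in the units of the state.
- r.sense(): the state, without advancing time (a new reading comes with each control period).
- r.read_camera(name): name is "scene" or "top" or "wrist"; returns the picture (400x640x3 uint8, red, green, blue); there is no depth.
- r.camera_model(name): a dict with "camera_matrix" (3x3 intrinsics, pixels), "camera_from_world" (4x4, takes a point from world to camera coordinates); the wrist camera has in their place "hand_eye" (4x4, takes a point from camera to tool coordinates, whose origin is the TCP and whose axes are the flange's). Camera axes: x right, y up, looking along -z (the intrinsics and any distortion apply to the point x, -y, -z); pixel columns grow to the right and rows downward; lengths in m; the calibration is good to about 2 mm. A picture is of the moment at which its call begins: read the wrist's pose just before it. camera_model takes no time and is no camera call.
- r.close_job(): hands the job in; it is judged then, once.
The state is a dict: "time_s": time; "joint_pos": joint angles; "joint_vel": joint speeds; "joint_torque": joint torques, N m; "eef_pos": TCP position; "tcp_rot": TCP orientation; "force": force on the tool from outside, world axes, zero at the start; "ft_torque": the same for the moment, N m; "gripper_width": opening from 0.0 (shut) to 1.0 (fully open); "finger_force": force on a finger pad.
Only numpy, scipy, OpenCV 4.12 (cv2) and the standard library are available. Lean on these libraries where they do the work, as an engineer would, in place of code of your own. Each camera call takes 0.05 s, during which the arm holds its last target. There are 200 camera calls.

TASK

Get the lug tester ready to run: first turn its power isolator off, put every grey sample case standing in front of the clevises into the white tray, and push a retaining pin from the mat fully home through each clevis that holds a white lug, entering from the robot's side. Only once every lug is pinned and the cases are in the tray, turn the isolator on again; leave the other things on the bench alone.

Things in the scene. Friction and masses are not known exactly. Their poses are not given: they have to be found in the camera images.
- rig: lug tester, fixed: base plate 100 (x) x 310 (y) x 12 mm, origin centre of underside. Three steel clevises at y = -110, 0, 110 mm: two upright cheeks each, 60 mm wide, tops 80 mm up, spanning x = -24..-12 and 12..24 mm; an 18 mm hole along x through both, 55 mm up. Low stops in the gap keep a lug centred. Pins enter along +x from the robot's side (-x)
- lug0: moulded white plastic test lug, 20 mm thick (x), 40 mm wide (y), 73 mm tall, standing loose in one of the clevises (the tester may have an empty clevis; a lug that is not there is None). A 20 mm eye goes through it along x, 43 mm above its underside. Origin: the centre of the eye
- lug1: moulded white plastic test lug, 20 mm thick (x), 40 mm wide (y), 73 mm tall, standing loose in one of the clevises (the tester may have an empty clevis; a lug that is not there is None). A 20 mm eye goes through it along x, 43 mm above its underside. Origin: the centre of the eye
- lug2: moulded white plastic test lug, 20 mm thick (x), 40 mm wide (y), 73 mm tall, standing loose in one of the clevises (the tester may have an empty clevis; a lug that is not there is None). A 20 mm eye goes through it along x, 43 mm above its underside. Origin: the centre of the eye
- pin0: loose steel retaining pin, 112 mm long, lying on the mat: square handle 22 x 22 x 50 mm, then a round shaft 13 mm thick, 62 mm long, tip tapered. Origin: handle centre, on the axis; x points to the tip (shoulder at 25 mm, tip at 87 mm). Pins are alike, any fits any lug. Fully home: shoulder against the near cheek, origin 25 mm out from it
- pin0_mid (a point): point on the shaft axis 49 mm ahead of the pin's origin: lies in the middle of the lug's eye when the pin is home
- pin1: loose steel retaining pin, 112 mm long, lying on the mat: square handle 22 x 22 x 50 mm, then a round shaft 13 mm thick, 62 mm long, tip tapered. Origin: handle centre, on the axis; x points to the tip (shoulder at 25 mm, tip at 87 mm). Pins are alike, any fits any lug. Fully home: shoulder against the near cheek, origin 25 mm out from it
- pin1_mid (a point): point on the shaft axis 49 mm ahead of the pin's origin: lies in the middle of the lug's eye when the pin is home
- pin2: loose steel retaining pin, 112 mm long, lying on the mat: square handle 22 x 22 x 50 mm, then a round shaft 13 mm thick, 62 mm long, tip tapered. Origin: handle centre, on the axis; x points to the tip (shoulder at 25 mm, tip at 87 mm). Pins are alike, any fits any lug. Fully home: shoulder against the near cheek, origin 25 mm out from it
- pin2_mid (a point): point on the shaft axis 49 mm ahead of the pin's origin: lies in the middle of the lug's eye when the pin is home
- mat: thin black rubber mat, 190 x 210 x 3 mm, fixed, on which the pins lie. Origin: centre of its underside
- case0: closed grey sample case 55 (x) x 100 (y) x 60 mm (z), 0.25 kg, left on the bench before the clevises (there may be only one: then the other is None). Origin: centre of its underside
- case1: closed grey sample case 55 (x) x 100 (y) x 60 mm (z), 0.25 kg, left on the bench before the clevises (there may be only one: then the other is None). Origin: centre of its underside
- tray: shallow open white tray, 180 (x) x 250 (y) mm outside, walls 5 mm thick and 30 mm high, floor 5 mm thick, fixed. Origin: centre of its underside
- isolator: grey power isolator, box 90 x 90 x 55 mm fixed to the bench, with a black bar handle on top turning about the upright axis. Origin: centre of its underside. The bar lies along the box y axis when off and along its x axis when on; a small white tick on the box marks the -x side, where the white-marked end of the bar points when on
- iso_handle (a joint): isolator handle: 0 off, 1.571 (a quarter turn anticlockwise seen from above) on, with stops at both; it stays where it is left
- iso_grip (a point): centre of the bar handle, on the turning axis, 83 mm above the bench, turning with it. The bar is 76 mm long (along this y axis), 14 mm thick (x), 28 mm tall; its top is 97 mm above the bench
- jar: brown glass jar, 52 mm across, 80 mm tall; not part of the job, leave it alone
- wrench: open spanner 150 mm long; not part of the job, leave it alone
- calculator: black desk calculator 120 x 75 x 14 mm; not part of the job, leave it alone
- mouse: black computer mouse 100 x 58 x 30 mm; not part of the job, leave it alone
- screwdriver: screwdriver 170 mm long; not part of the job, leave it alone
- can: small labelled can, 48 mm across, 75 mm tall; not part of the job, leave it alone

How it is judged:
On the way, in this order (a step that is already met when the one before it is completed fails the run):
1. the isolator is turned off (within 0.15 rad of its off stop) (value of joint iso_handle below 0.15 rad), for 0.2 s.
2. with the isolator off, the cases are in the tray and every lug has a pin fully home (value of joint iso_handle below 0.2 rad and x of case0 in the frame of tray between -0.085 and 0.085 m and y of case0 in the frame of tray between -0.12 and 0.12 m and z of each of case0, case1 in the frame of tray below 0.07 m and linear speed of each of case0, case1 below 0.03 m/s and x of case1 in the frame of tray between -0.085 and 0.085 m and y of case1 in the frame of tray between -0.12 and 0.12 m and ((distance between pin0_mid and lug0 below 0.011 m and x of pin0_mid in the frame of lug0 above -0.007 m and x of pin0 in the frame of rig below -0.03 m and angle between the x axis of pin0 and the x axis of lug0, either way round below 0.25 rad and linear speed of pin0 below 0.03 m/s) or (distance between pin1_mid and lug0 below 0.011 m and x of pin1_mid in the frame of lug0 above -0.007 m and x of pin1 in the frame of rig below -0.03 m and angle between the x axis of pin1 and the x axis of lug0, either way round below 0.25 rad and linear speed of pin1 below 0.03 m/s) or (distance between pin2_mid and lug0 below 0.011 m and x of pin2_mid in the frame of lug0 above -0.007 m and x of pin2 in the frame of rig below -0.03 m and angle between the x axis of pin2 and the x axis of lug0, either way round below 0.25 rad and linear speed of pin2 below 0.03 m/s)) and ((distance between pin0_mid and lug1 below 0.011 m and x of pin0_mid in the frame of lug1 above -0.007 m and x of pin0 in the frame of rig below -0.03 m and angle between the x axis of pin0 and the x axis of lug1, either way round below 0.25 rad and linear speed of pin0 below 0.03 m/s) or (distance between pin1_mid and lug1 below 0.011 m and x of pin1_mid in the frame of lug1 above -0.007 m and x of pin1 in the frame of rig below -0.03 m and angle between the x axis of pin1 and the x axis of lug1, either way round below 0.25 rad and linear speed of pin1 below 0.03 m/s) or (distance between pin2_mid and lug1 below 0.011 m and x of pin2_mid in the frame of lug1 above -0.007 m and x of pin2 in the frame of rig below -0.03 m and angle between the x axis of pin2 and the x axis of lug1, either way round below 0.25 rad and linear speed of pin2 below 0.03 m/s)) and ((distance between pin0_mid and lug2 below 0.011 m and x of pin0_mid in the frame of lug2 above -0.007 m and x of pin0 in the frame of rig below -0.03 m and angle between the x axis of pin0 and the x axis of lug2, either way round below 0.25 rad and linear speed of pin0 below 0.03 m/s) or (distance between pin1_mid and lug2 below 0.011 m and x of pin1_mid in the frame of lug2 above -0.007 m and x of pin1 in the frame of rig below -0.03 m and angle between the x axis of pin1 and the x axis of lug2, either way round below 0.25 rad and linear speed of pin1 below 0.03 m/s) or (distance between pin2_mid and lug2 below 0.011 m and x of pin2_mid in the frame of lug2 above -0.007 m and x of pin2 in the frame of rig below -0.03 m and angle between the x axis of pin2 and the x axis of lug2, either way round below 0.25 rad and linear speed of pin2 below 0.03 m/s)) and angle between each of lug0, lug1, lug2's own z axis and vertical below 0.15 rad), for 0.2 s.
At the end, for the whole second after the job is handed in: the isolator is on (within 0.15 rad of its on stop); each case lies in the tray; each lug stands upright in its clevis with a pin through it along the hole, shoulder within about 7 mm of the cheek; all at rest (value of joint iso_handle above 1.42 rad and x of case0 in the frame of tray between -0.085 and 0.085 m and y of case0 in the frame of tray between -0.12 and 0.12 m and z of each of case0, case1 in the frame of tray below 0.07 m and linear speed of each of case0, case1 below 0.03 m/s and x of case1 in the frame of tray between -0.085 and 0.085 m and y of case1 in the frame of tray between -0.12 and 0.12 m and ((distance between pin0_mid and lug0 below 0.011 m and x of pin0_mid in the frame of lug0 above -0.007 m and x of pin0 in the frame of rig below -0.03 m and angle between the x axis of pin0 and the x axis of lug0, either way round below 0.25 rad and linear speed of pin0 below 0.03 m/s) or (distance between pin1_mid and lug0 below 0.011 m and x of pin1_mid in the frame of lug0 above -0.007 m and x of pin1 in the frame of rig below -0.03 m and angle between the x axis of pin1 and the x axis of lug0, either way round below 0.25 rad and linear speed of pin1 below 0.03 m/s) or (distance between pin2_mid and lug0 below 0.011 m and x of pin2_mid in the frame of lug0 above -0.007 m and x of pin2 in the frame of rig below -0.03 m and angle between the x axis of pin2 and the x axis of lug0, either way round below 0.25 rad and linear speed of pin2 below 0.03 m/s)) and ((distance between pin0_mid and lug1 below 0.011 m and x of pin0_mid in the frame of lug1 above -0.007 m and x of pin0 in the frame of rig below -0.03 m and angle between the x axis of pin0 and the x axis of lug1, either way round below 0.25 rad and linear speed of pin0 below 0.03 m/s) or (distance between pin1_mid and lug1 below 0.011 m and x of pin1_mid in the frame of lug1 above -0.007 m and x of pin1 in the frame of rig below -0.03 m and angle between the x axis of pin1 and the x axis of lug1, either way round below 0.25 rad and linear speed of pin1 below 0.03 m/s) or (distance between pin2_mid and lug1 below 0.011 m and x of pin2_mid in the frame of lug1 above -0.007 m and x of pin2 in the frame of rig below -0.03 m and angle between the x axis of pin2 and the x axis of lug1, either way round below 0.25 rad and linear speed of pin2 below 0.03 m/s)) and ((distance between pin0_mid and lug2 below 0.011 m and x of pin0_mid in the frame of lug2 above -0.007 m and x of pin0 in the frame of rig below -0.03 m and angle between the x axis of pin0 and the x axis of lug2, either way round below 0.25 rad and linear speed of pin0 below 0.03 m/s) or (distance between pin1_mid and lug2 below 0.011 m and x of pin1_mid in the frame of lug2 above -0.007 m and x of pin1 in the frame of rig below -0.03 m and angle between the x axis of pin1 and the x axis of lug2, either way round below 0.25 rad and linear speed of pin1 below 0.03 m/s) or (distance between pin2_mid and lug2 below 0.011 m and x of pin2_mid in the frame of lug2 above -0.007 m and x of pin2 in the frame of rig below -0.03 m and angle between the x axis of pin2 and the x axis of lug2, either way round below 0.25 rad and linear speed of pin2 below 0.03 m/s)) and angle between each of lug0, lug1, lug2's own z axis and vertical below 0.15 rad); the robot touches nothing.
It fails at once if a pin goes into a clevis while the isolator is on (value of joint iso_handle above 0.8 rad and ((x of pin0_mid in the frame of rig between -0.056 and -0.016 m and z of pin0_mid in the frame of rig between 0.042 and 0.068 m and y of pin0_mid in the frame of rig between -0.14 and 0.14 m) or (x of pin1_mid in the frame of rig between -0.056 and -0.016 m and z of pin1_mid in the frame of rig between 0.042 and 0.068 m and y of pin1_mid in the frame of rig between -0.14 and 0.14 m) or (x of pin2_mid in the frame of rig between -0.056 and -0.016 m and z of pin2_mid in the frame of rig between 0.042 and 0.068 m and y of pin2_mid in the frame of rig between -0.14 and 0.14 m))).
It fails at once if a bystander is moved more than 50 mm (distance of any of jar, wrench, calculator, mouse, screwdriver, can from where it was at the start of the episode above 0.05 m).
Of lug0, lug1, lug2 only 2 to 3 are there at a start; the rules pass over those that are not, and their reading is None.
Of case0, case1 only 1 to 2 are there at a start; the rules pass over those that are not, and their reading is None.
At some moment in a run one of case0, case1 may be knocked a few centimetres aside while the robot is not near it.
Once in a run the grip may slacken for a moment while it holds something.
It also fails if it takes over 210 s, if anything falls off the work surface, if the arm or the gripper's body presses on something with over 40 N, if the wrist force passes 120 N, or if a joint passes its speed limit or range.

## Working session

There is one attempt and no reset: what is moved stays moved. The work goes in short steps, Python scripts to look and compute and a tool call to move; the robot and the scene stay as the last step left them, time stands still between calls to the robot, and variables do not carry over. Pictures are saved under pics/ and viewed, at most 14 in all, crops included, and the job is handed in when it is done.

Besides the shell and the picture viewer there is one more tool, called by a JSON object that holds its "fn" and its "kwargs", one argument or row to a line. drive_tool: Moves the arm, as the interface text tells. Shift numbers are shares of 0.1 m and turn numbers shares of 45 degrees, none past 1 either way. Its arguments: {"type":"object","properties":{"increments":{"type":"array","items":{"type":"number","minimum":-1,"maximum":1}},"force":{"type":"number"}},"required":["increments"]}

```bash
ls; mkdir -p pics; python3 - <<'E'
from rig import r
import cv2,json,numpy as np
np.set_printoptions(precision=4,suppress=True)
s=r.sense();print(s)
for n in ["scene","top"]:
    im=r.read_camera(n);cv2.imwrite(f"pics/{n}0.png",im[:,:,::-1]);
for n in ["scene","top","wrist"]:
    print(n,r.camera_model(n))
E
```

```text
pics
{'time_s': 0.0, 'joint_pos': array([-1.1491,  0.2134, -0.0351,  1.3235,  0.    ,  1.5708]), 'joint_vel': array([-0.0006, -0.0005, -0.    ,  0.0009,  0.0001,  0.0013]), 'joint_torque': array([ -0.0023, -68.6163,  48.7116,   0.0175,   0.    ,  -0.    ]), 'eef_pos': array([ 0.2045, -0.4559,  0.2308]), 'tcp_rot': array([-3.0709, -0.6574,  0.0004]), 'force': array([-0.2459,  0.582 ,  0.1084]), 'ft_torque': array([ 0.031 , -0.0208,  0.0037]), 'finger_force': 0.0, 'gripper_width': 1.0042459155589343}
scene {'camera_matrix': array([[516.4943,   0.    , 322.8727],
       [  0.    , 516.4943, 191.301 ],
       [  0.    ,   0.    ,   1.    ]]), 'camera_from_world': array([[-0.7349,  0.678 , -0.0171,  0.4385],
       [-0.4443, -0.4623,  0.7674,  0.1994],
       [ 0.5124,  0.5716,  0.6409, -1.6705],
       [ 0.    ,  0.    ,  0.    ,  1.    ]])}
top {'camera_matrix': array([[391.5465,   0.    , 325.4314],
       [  0.    , 391.5465, 199.1114],
       [  0.    ,   0.    ,   1.    ]]), 'camera_from_world': array([[-0.0184, -0.9998, -0.0107,  0.0164],
       [ 0.9889, -0.0197,  0.1471, -0.5824],
       [-0.1473, -0.0078,  0.9891, -1.0283],
       [ 0.    ,  0.    ,  0.    ,  1.    ]])}
wrist {'camera_matrix': array([[333.2299,   0.    , 312.7344],
       [  0.    , 333.2299, 201.0724],
       [  0.    ,   0.    ,   1.    ]]), 'hand_eye': array([[-0.0005,  0.9657,  0.2598,  0.0674],
       [ 1.    ,  0.0003,  0.0008, -0.0006],
       [ 0.0007,  0.2598, -0.9657, -0.1438],
       [ 0.    ,  0.    ,  0.    ,  1.    ]])}
```

View pics/top0.png

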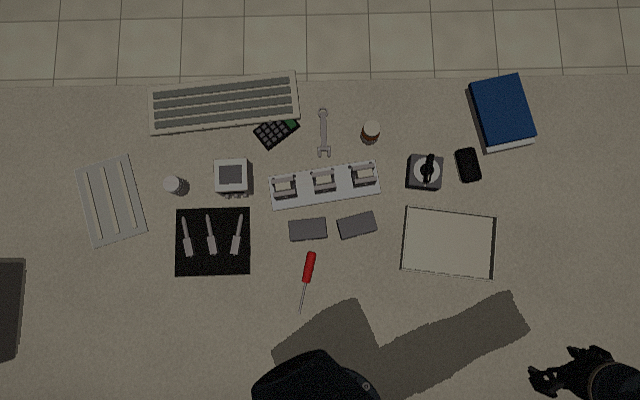

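View pics/scene0.png

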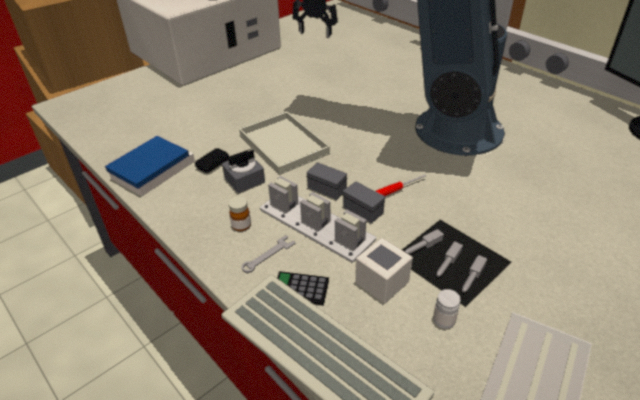

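```bash
cat > h.py <<'E'
from rig import r
import cv2,numpy as np
from scipy.spatial.transform import Rotation as R
np.set_printoptions(precision=4,suppress=True)
def cam(n,s=None):
    m=r.camera_model(n);K=m["camera_matrix"]
    if n=="wrist":
        T=np.eye(4);T[:3,:3]=R.from_rotvec(s["tcp_rot"]).as_matrix();T[:3,3]=s["eef_pos"]
        W=T@m["hand_eye"]
    else: W=np.linalg.inv(m["camera_from_world"])
    return K,W
def px2w(n,u,v,z,s=None):
    K,W=cam(n,s);d=np.linalg.inv(K)@[u,v,1];d=W[:3,:3]@[d[0],-d[1],-d[2]]
    return W[:3,3]+d*(z-W[2,3])/d[2]
def w2px(n,p,s=None):
    K,W=cam(n,s);c=np.linalg.inv(W)@np.r_[p,1];q=K@[c[0],-c[1],-c[2]];return q[:2]/q[2]
def tool(p,s=None):
    "world point -> shift in tool axes from measured pose, fraction of 0.1 m"
    s=s or r.sense();return R.from_rotvec(s["tcp_rot"]).as_matrix().T@(np.array(p)-s["eef_pos"])/0.1
E
python3 - <<'E'
import cv2,numpy as np
t=cv2.imread('pics/top0.png');s=cv2.imread('pics/scene0.png')
a=cv2.resize(t[130:290,160:510],(800,365),interpolation=cv2.INTER_CUBIC)
b=cv2.resize(s[150:268,200:520],(640,235),interpolation=cv2.INTER_CUBIC)
o=np.zeros((600,800,3),np.uint8);o[:365]=a;o[365:,:640]=b
o=np.clip(o*1.6,0,255).astype(np.uint8)
cv2.imwrite('pics/crop1.png',o)
E
```

```text
(no output)
```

View pics/crop1.png

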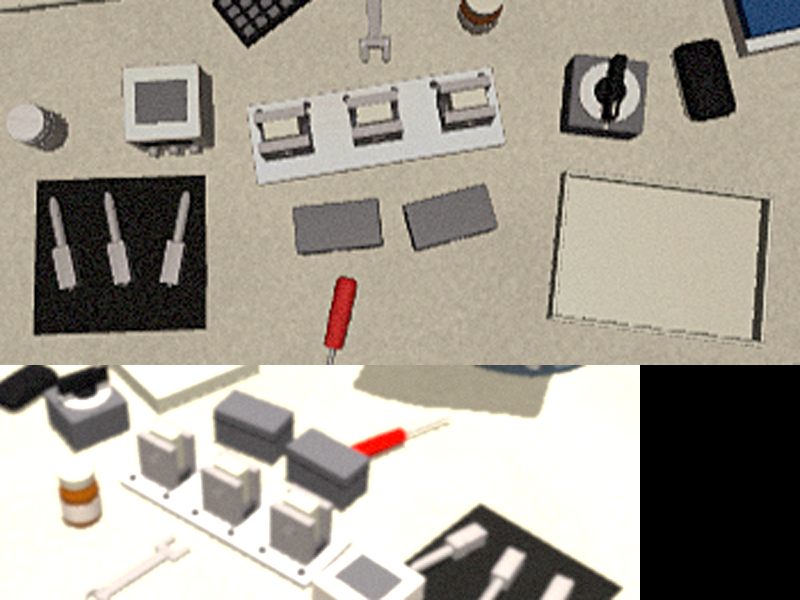

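```bash
python3 - <<'E'
from h import *
def c(x,y,z): return px2w("top",160+x/2.2857,130+y/2.281,z)
print("cam",cam("top")[1][:3,3],cam("scene")[1][:3,3])
G={"rig":([(249,103),(492,69),(505,146),(259,183)],.012),
"caseL":([(293,207),(380,199),(383,246),(299,254)],.06),
"caseR":([(404,205),(486,185),(496,230),(416,249)],.06),
"iso box top":([(571,55),(648,61),(641,131),(563,126)],.055),
"bar":([(617,55),(608,125)],.097),
"tray":([(564,172),(771,197),(760,342),(552,320)],.03),
"mat":([(36,178),(206,176),(206,332),(35,334)],.003),
"pinA":([(66,288),(60,245),(53,198)],.014),"pinB":([(122,283),(115,242),(108,194)],.014),"pinC":([(171,284),(176,243),(187,193)],.014)}
for k,(p,z) in G.items():
    q=np.array([c(*a,z)[:2] for a in p]);print(k,"mean",q.mean(0));
    for i in range(len(q)): d=q[(i+1)%len(q)]-q[i];print("   ",q[i],"edge",np.linalg.norm(d),np.degrees(np.arctan2(d[1],d[0])))
s=r.sense();print(R.from_rotvec(s["tcp_rot"]).as_matrix())
E
```

```text
cam [ 0.4248 -0.0031  1.1029] [1.2667 0.7497 0.9252]
rig mean [0.6283 0.0069]
    [0.6594 0.1651] edge 0.30612416840991785 -83.02719432838438
    [ 0.6965 -0.1388] edge 0.09868491567402961 -172.78989826287355
    [ 0.5986 -0.1512] edge 0.3062796689375888 97.5163172218434
    [0.5586 0.1525] edge 0.10158976576151044 7.123386974600449
caseL mean [0.4998 0.0525]
    [0.5236 0.1058] edge 0.10220576817170059 -85.82867388354806
    [0.531  0.0038] edge 0.055020093779539744 -177.44045149766043
    [0.476  0.0014] edge 0.09794291584966218 94.34883322588229
    [0.4686 0.0991] edge 0.055368403097101525 6.982755886732384
caseR mean [ 0.5081 -0.078 ]
    [ 0.5234 -0.0241] edge 0.09894858408553787 -77.34292311226237
    [ 0.5451 -0.1206] edge 0.053842992257720185 -169.61514413890342
    [ 0.4921 -0.1303] edge 0.09567060405620631 102.2401237916436
    [ 0.4718 -0.0368] edge 0.053116808258247564 13.893098899686356
iso box top mean [ 0.6535 -0.2679]
    [ 0.7011 -0.2288] edge 0.09221906167557388 -95.82946218773344
    [ 0.6917 -0.3206] edge 0.08625086665598644 170.9169905516008
    [ 0.6066 -0.307 
[... 877 characters left out ...]
 0.3856] edge 0.05285178127557034 9.857273913753993
    [0.4869 0.3946] edge 0.058746358862520956 10.378344006915043
    [0.5447 0.4052] edge 0.1115969896029022 -169.86842956837492
pinB mean [0.4924 0.3277]
    [0.4396 0.3179] edge 0.050645259602282534 11.070501014538614
    [0.4893 0.3276] edge 0.0598858715859722 9.694713932428403
    [0.5484 0.3377] edge 0.11052322075209935 -169.67490447390708
pinC mean [0.4906 0.2507]
    [0.4373 0.2585] edge 0.049658237742417045 -6.143415447932601
    [0.4867 0.2532] edge 0.06228262414189032 -11.672324014545085
    [0.5477 0.2406] edge 0.11181224865470354 170.78012355444403
[[ 0.9123  0.4094 -0.0004]
 [ 0.4094 -0.9123  0.0009]
 [-0.     -0.001  -1.    ]]
```

{"fn": "drive_tool", "kwargs": {
  "increments": [-1, 0.97, 0.02, 0, 0, 0, 0, -1, 0.97, 0.02, 0, 0, 0, 0, -1, 0.97, 0.02, 0, 0, 0, 0]
}}

```text
time_s: 0.4
eef_pos: [0.2977, -0.4162, 0.2308]
tcp_rot: [-3.07, -0.664, -0.001]
force: [-0.9, -1.0, 0.5]
gripper_width: 1.001
finger_force: 0.0
```

{"fn": "drive_tool", "kwargs": {
  "increments": [-1, 0.97, 0.02, 0, 0, 0, 0, -1, 0.97, 0.02, 0, 0, 0, 0, -1, 0.97, 0.02, 0, 0, 0, 0]
}}

```text
time_s: 0.7
eef_pos: [0.3869, -0.3783, 0.2306]
tcp_rot: [-3.07, -0.664, -0.001]
force: [-1.4, -0.3, 0.1]
gripper_width: 0.994
finger_force: 0.0
```

{"fn": "drive_tool", "kwargs": {
  "increments": [-1, 0.97, 0.02, 0, 0, 0, 0, -1, 0.97, 0.02, 0, 0, 0, 0, -1, 0.97, 0.02, 0, 0, 0, 0]
}}

```text
time_s: 1.0
eef_pos: [0.4758, -0.3405, 0.2303]
tcp_rot: [-3.07, -0.663, -0.0]
force: [-0.7, -0.7, 0.9]
gripper_width: 1.0
finger_force: 0.0
```

{"fn": "drive_tool", "kwargs": {
  "increments": [-1, 0.97, 0.02, 0, 0, 0, 0, -1, 0.97, 0.02, 0, 0, 0, 0, -1, 0.97, 0.02, 0, 0, 0, 0]
}}

```text
time_s: 1.3
eef_pos: [0.5648, -0.3027, 0.2296]
tcp_rot: [-3.069, -0.662, 0.001]
force: [0.2, -1.0, -0.9]
gripper_width: 1.001
finger_force: 0.0
```

{"fn": "drive_tool", "kwargs": {
  "increments": [-1, 0.48, 0.01, 0, 0, 0, 0.2, -1, 0.96, 0.01, 0, 0, 0, 0.2, -1, 0.96, 0.01, 0, 0, 0, 0.2]
}}

```text
time_s: 1.6
eef_pos: [0.6531, -0.2644, 0.2285]
tcp_rot: [-3.112, -0.418, 0.002]
force: [-0.8, 0.3, -0.3]
gripper_width: 1.0
finger_force: 0.0
```

```bash
python3 - <<'E'
from h import *
s=r.sense();print(s)
im=r.read_camera("wrist");cv2.imwrite("pics/w1.png",im[:,:,::-1])
print(R.from_rotvec(s["tcp_rot"]).as_matrix(), w2px("wrist",[.6505,-.2665,.097],s))
E
```

```text
{'time_s': 1.6, 'joint_pos': array([-0.385 ,  0.6994,  0.7049,  1.5784,  0.0007,  2.4893]), 'joint_vel': array([-0.057 , -0.0814, -0.1306, -0.0392, -0.0198, -0.0664]), 'joint_torque': array([   3.0712, -108.2251,   55.0977,    1.8038,    0.2143,    1.587 ]), 'eef_pos': array([ 0.6531, -0.2644,  0.2285]), 'tcp_rot': array([-3.1119, -0.4185,  0.0024]), 'force': array([-0.7699,  0.2946, -0.3037]), 'ft_torque': array([-0.0151,  0.0155, -0.0008]), 'finger_force': 0.0, 'gripper_width': 0.9996854832341893}
[[ 0.9645  0.2642 -0.0017]
 [ 0.2642 -0.9645  0.0014]
 [-0.0013 -0.0018 -1.    ]] [315.7978 196.5446]
```

View pics/w1.png

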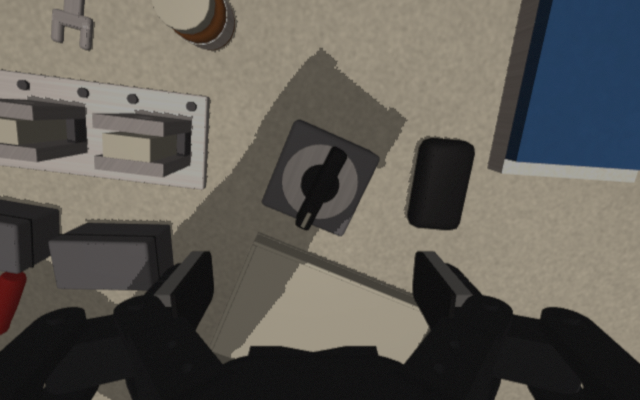

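{"fn": "drive_tool", "kwargs": {
  "increments": [-1, 0, 0, 0, 0, 0, -0.19, -1, 0, 0, 0, 0, 0, -0.38, -1, 0, 0, 0, 0, 0, -0.57, -1, 0, 0, 0, 0, 0, -0.76, -1, 0, 0, 0, 0, 0, -0.9, -1, 0, 0, 0, 0, 0, -0.9]
}}

```text
time_s: 2.25
eef_pos: [0.6486, -0.2675, 0.2317]
tcp_rot: [2.777, 1.468, -0.0]
force: [0.7, 0.3, -0.4]
gripper_width: 1.002
finger_force: 0.0
```

{"fn": "drive_tool", "kwargs": {
  "increments": [-1, 0, 0, 0, 0, 0, -0.19, -1, 0, 0, 0, 0, 0, -0.38, -1, 0, 0, 0, 0, 0, -0.57, -1, 0, 0, 0, 0, 0, -0.76, -1, 0, 0, 0, 0, 0, -0.9, -1, 0, 0, 0, 0, 0, -0.9]
}}

```text
time_s: 2.85
eef_pos: [0.6491, -0.267, 0.2316]
tcp_rot: [-2.101, -2.336, 0.0]
force: [0.2, -0.9, 0.6]
gripper_width: 0.997
finger_force: 0.0
```

{"fn": "drive_tool", "kwargs": {
  "increments": [-1, 0, 0, 0, 0, 0, -0.19, -1, 0, 0, 0, 0, 0, -0.38, -1, 0, 0, 0, 0, 0, -0.57, -1, 0, 0, 0, 0, 0, -0.76, -1, 0, 0, 0, 0, 0, -0.9, -1, 0, 0, 0, 0, 0, -0.9]
}}

```text
time_s: 3.45
eef_pos: [0.6494, -0.2667, 0.2315]
tcp_rot: [-1.165, -2.917, 0.0]
force: [0.2, -0.3, -1.0]
gripper_width: 1.001
finger_force: 0.0
```

{"fn": "drive_tool", "kwargs": {
  "increments": [-1, 0, 0, 0, 0, 0, -0.19, -1, 0, 0, 0, 0, 0, -0.38, -1, 0, 0, 0, 0, 0, -0.57, -1, 0, 0, 0, 0, 0, -0.76, -1, 0, 0, 0, 0, 0, -0.78, -1, 0, 0, 0, 0, 0, -0.78]
}}

```text
time_s: 4.05
eef_pos: [0.6498, -0.2664, 0.2314]
tcp_rot: [-0.238, -3.133, 0.0]
force: [-0.6, -0.6, -0.2]
gripper_width: 0.997
finger_force: 0.0
```

```bash
python3 - <<'E'
from h import *
s={"tcp_rot":np.array([-3.1119,-.4185,.0024]),"eef_pos":np.array([.6531,-.2644,.2285])}
a=px2w("wrist",340,150,.097,s);b=px2w("wrist",303,227,.097,s);print(a,b,(a+b)/2,np.linalg.norm(a-b),np.degrees(np.arctan2(*(a-b)[1::-1])))
c=np.array([px2w("wrist",*q,.055,s) for q in [(299,121),(380,157),(343,236),(263,202)]]);print(c,c.mean(0))
d=c[2]-c[3];e=c[1]-c[0];print([np.degrees(np.arctan2(v[1],v[0])) for v in (d,e)])
# rig plate right corners
print(px2w("wrist",208,97,.012,s),px2w("wrist",204,187,.012,s))
s=r.sense();M=R.from_rotvec(s["tcp_rot"]).as_matrix();print(s["eef_pos"],np.degrees(np.arctan2(M[1,0],M[0,0])),s["joint_pos"][5],tool([*((a+b)/2)[:2],.065],s))
E
```

```text
[ 0.6919 -0.2783  0.097 ] [ 0.6192 -0.2662  0.097 ] [ 0.6556 -0.2723  0.097 ] 0.07373211912382124 -9.492390396725805
[[ 0.7039 -0.2386  0.055 ]
 [ 0.692  -0.3214  0.055 ]
 [ 0.6058 -0.3104  0.055 ]
 [ 0.6192 -0.224   0.055 ]] [ 0.6552 -0.2736  0.055 ]
[np.float64(-98.83190674613067), np.float64(-98.18375891706518)]
[ 0.7008 -0.1404  0.012 ] [ 0.6057 -0.1537  0.012 ]
[ 0.6498 -0.2664  0.2314] 171.31916163377738 -0.2375837406296158 [-0.0662 -0.049   1.6638]
```

```bash
python3 - <<'E'
from h import *
s=r.sense();print(s["eef_pos"],s["tcp_rot"])
im=r.read_camera("wrist");cv2.imwrite("pics/w2.png",im[:,:,::-1])
E
```

```text
[ 0.6498 -0.2664  0.2314] [-0.2378 -3.1326  0.0001]
```

View pics/w2.png

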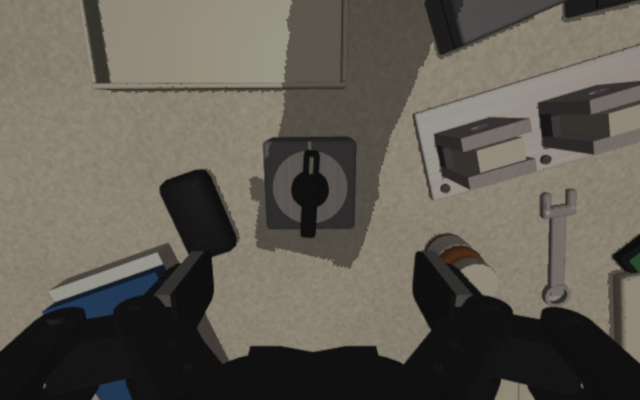

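```bash
python3 - <<'E'
from h import *
s=r.sense()
a=px2w("wrist",311,151,.097,s);b=px2w("wrist",308,236,.097,s);print(a,b,(a+b)/2,np.linalg.norm(a-b),np.degrees(np.arctan2(*(b-a)[1::-1])))
c=np.array([px2w("wrist",*q,.055,s) for q in [(264,138),(356,138),(355,229),(267,229)]]);print(c.mean(0))
print("rig corners",px2w("wrist",417,114,.012,s),px2w("wrist",433,199,.012,s))
print("jar",px2w("wrist",448,243,.08,s),"mouse",px2w("wrist",212,240,.02,s))
for p in [(.653,-.2695,.07),(.6555,-.273,.07),(.651,-.266,.07)]: print(tool(p,s))
E
```

```text
[ 0.6174 -0.2614  0.097 ] [ 0.6914 -0.2755  0.097 ] [ 0.6544 -0.2684  0.097 ] 0.07530381080121358 -10.786152852988968
[ 0.655  -0.2678  0.055 ]
rig corners [ 0.6054 -0.1468  0.012 ] [ 0.7009 -0.1355  0.012 ]
jar [ 0.7249 -0.1464  0.08  ] mouse [ 0.7087 -0.3899  0.02  ]
[-0.0365 -0.0256  1.6137]
[-0.0664 -0.0564  1.6137]
[-0.0114  0.006   1.6137]
```

{"fn": "drive_tool", "kwargs": {
  "increments": [-1, -0.06, -0.03, 0.4, 0, 0, 0, -1, -0.06, -0.03, 0.8, 0, 0, 0, -1, -0.06, -0.03, 0.9, 0, 0, 0, -1, -0.06, -0.03, 0.9, 0, 0, 0]
}}

```text
time_s: 4.5
eef_pos: [0.6545, -0.2697, 0.1405]
tcp_rot: [-0.23, -3.131, -0.001]
force: [-0.7, -0.3, 1.2]
gripper_width: 0.998
finger_force: 0.0
```

{"fn": "drive_tool", "kwargs": {
  "increments": [-1, 0, 0, 0.3, 0, 0, 0, -1, 0, 0, 0.6, 0, 0, 0, -1, 0, 0, 0.69, 0, 0, 0, -1, 0, 0, 0.69, 0, 0, 0]
}}

```text
time_s: 4.9
eef_pos: [0.6556, -0.2701, 0.0731]
tcp_rot: [-0.227, -3.133, -0.0]
force: [-0.2, -1.0, 0.0]
gripper_width: 1.0
finger_force: 0.0
```

{"fn": "drive_tool", "kwargs": {
  "increments": [1, 0, 0, 0, 0, 0, 0, 1, 0, 0, 0, 0, 0, 0, 1, 0, 0, 0, 0, 0, 0, 1, 0, 0, 0, 0, 0, 0, 1, 0, 0, 0, 0, 0, 0, 1, 0, 0, 0, 0, 0, 0, 1, 0, 0, 0, 0, 0, 0, 1, 0, 0, 0, 0, 0, 0],
  "force": 60
}}

```text
time_s: 5.7
eef_pos: [0.6557, -0.2704, 0.0729]
tcp_rot: [0.226, 3.133, -0.001]
force: [-0.3, -1.1, 5.8]
gripper_width: 0.151
finger_force: 58.2
```

{"fn": "drive_tool", "kwargs": {
  "increments": [1, 0, 0, 0, 0, 0, 0.15, 1, 0, 0, 0, 0, 0, 0.3, 1, 0, 0, 0, 0, 0, 0.45, 1, 0, 0, 0, 0, 0, 0.6, 1, 0, 0, 0, 0, 0, 0.75, 1, 0, 0, 0, 0, 0, 0.9, 1, 0, 0, 0, 0, 0, 1, 1, 0, 0, 0, 0, 0, 1]
}}

```text
time_s: 6.5
eef_pos: [0.6554, -0.2709, 0.0729]
tcp_rot: [1.412, 2.805, -0.002]
force: [-3.0, -4.5, 5.7]
gripper_width: 0.15
finger_force: 58.7
```

{"fn": "drive_tool", "kwargs": {
  "increments": [1, 0, 0, 0, 0, 0, 0.15, 1, 0, 0, 0, 0, 0, 0.3, 1, 0, 0, 0, 0, 0, 0.45, 1, 0, 0, 0, 0, 0, 0.6, 1, 0, 0, 0, 0, 0, 0.75, 1, 0, 0, 0, 0, 0, 0.9, 1, 0, 0, 0, 0, 0, 0.98, 1, 0, 0, 0, 0, 0, 0.98]
}}

```text
time_s: 7.3
eef_pos: [0.6548, -0.2708, 0.0728]
tcp_rot: [2.362, 2.071, -0.002]
force: [-7.4, -4.2, 8.6]
gripper_width: 0.15
finger_force: 58.8
```

```bash
python3 - <<'E'
from h import *
s=r.sense();M=R.from_rotvec(s["tcp_rot"]).as_matrix();print(s["eef_pos"],np.degrees(np.arctan2(M[1,0],M[0,0])),s["force"],s["ft_torque"],s["gripper_width"],s["joint_pos"])
E
```

```text
[ 0.6548 -0.2708  0.0728] 82.48130516673844 [-7.4079 -4.1804  8.5632] [-0.7397  1.4799 -0.134 ] 0.15015597750218596 [-0.3915  0.7152  0.3402  1.1961 -0.0015  1.3105]
```

{"fn": "drive_tool", "kwargs": {
  "increments": [-1, 0, 0, 0, 0, 0, 0, -1, 0, 0, 0, 0, 0, 0, -1, 0, 0, 0, 0, 0, 0, -1, 0, 0, -0.3, 0, 0, 0, -1, 0, 0, -0.7, 0, 0, 0, -1, 0, 0, -1, 0, 0, 0, -1, 0, 0, -1, 0, 0, 0]
}}

```text
time_s: 8.0
eef_pos: [0.6573, -0.2706, 0.1772]
tcp_rot: [2.354, 2.071, 0.005]
force: [-0.2, -0.4, -0.1]
gripper_width: 0.999
finger_force: 0.0
```

{"fn": "drive_tool", "kwargs": {
  "increments": [-1, 0.4, -0.4, -0.3, 0, 0, 0, -1, 0.8, -0.8, -0.5, 0, 0, 0, -1, 0.86, -0.83, -0.6, 0, 0, 0, -1, 0.86, -0.83, -0.6, 0, 0, 0]
}}

```text
time_s: 8.4
eef_pos: [0.5836, -0.1717, 0.2353]
tcp_rot: [2.355, 2.076, 0.004]
force: [-0.0, -0.6, 0.7]
gripper_width: 1.0
finger_force: 0.0
```

{"fn": "drive_tool", "kwargs": {
  "increments": [-1, 0.4, -0.4, 0, 0, 0, -0.19, -1, 0.8, -0.8, 0, 0, 0, -0.38, -1, 0.86, -0.83, 0, 0, 0, -0.44, -1, 0.86, -0.83, 0, 0, 0, -0.44, -1, 0.86, -0.83, 0, 0, 0, -0.44, -1, 0.86, -0.83, 0, 0, 0, -0.44]
}}

```text
time_s: 9.0
eef_pos: [0.5133, -0.079, 0.2318]
tcp_rot: [-1.969, -2.448, 0.001]
force: [0.1, 0.3, -1.1]
gripper_width: 0.998
finger_force: 0.0
```

```bash
python3 - <<'E'
from h import *
s=r.sense();M=R.from_rotvec(s["tcp_rot"]).as_matrix();print(s["eef_pos"],s["tcp_rot"],np.degrees(np.arctan2(M[1,0],M[0,0])),s["force"])
im=r.read_camera("wrist");cv2.imwrite("pics/w3.png",im[:,:,::-1])
t=r.read_camera("top");cv2.imwrite("pics/top3.png",t[:,:,::-1])
E
```

```text
[ 0.5133 -0.079   0.2318] [-1.9687 -2.4479  0.0006] 102.38465869543606 [ 0.0566  0.3264 -1.1283]
```

View pics/w3.png

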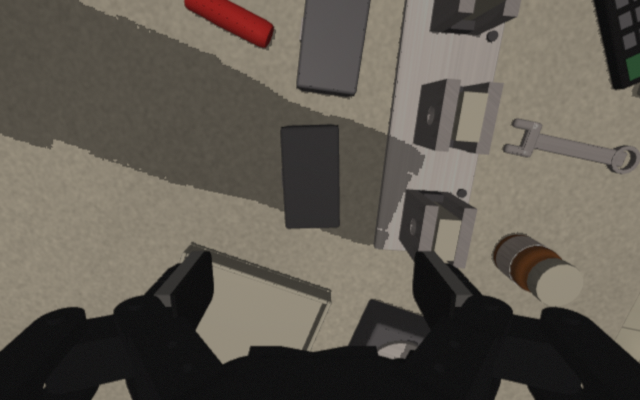

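```bash
cat >> h.py <<'E'
def meas(pts,z,s):
    "wrist pixels -> world, hand-eye y bias 2.8 mm removed"
    M=R.from_rotvec(s["tcp_rot"]).as_matrix();return np.array([px2w("wrist",*p,z,s)-.0028*M[:,1] for p in pts])
E
python3 - <<'E'
from h import *
s=r.sense()
c=meas([(281,126),(338,125),(340,227),(287,228)],.06,s)
print(c,c.mean(0),[np.linalg.norm(c[i]-c[i-1]) for i in range(4)])
e=c[0]-c[3];f=c[1]-c[2];print([np.degrees(np.arctan2(v[1],v[0])) for v in (e,f)]);print(tool([*c.mean(0)[:2],.03],s))
d=meas([(405,0),(376,247)],.012,s);print("plate near edge",d,np.degrees(np.arctan2(*(d[0]-d[1])[1::-1])))
print("tray corner",meas([(329,297)],.03,s))
E
```

```text
[[ 0.4717 -0.0331  0.06  ]
 [ 0.523  -0.021   0.06  ]
 [ 0.5482 -0.1175  0.06  ]
 [ 0.4966 -0.1299  0.06  ]] [ 0.5099 -0.0754  0.06  ] [np.float64(0.09990491944579018), np.float64(0.05270876015874978), np.float64(0.09975124642815443), np.float64(0.05312053687860033)]
[np.float64(104.39518653021005), np.float64(104.63323911751233)]
[ 0.0427 -0.0237  2.0182]
plate near edge [[ 0.5628  0.1073  0.012 ]
 [ 0.6029 -0.1483  0.012 ]] 98.92323494707567
tray corner [[ 0.5607 -0.2138  0.03  ]]
```

View pics/top3.png

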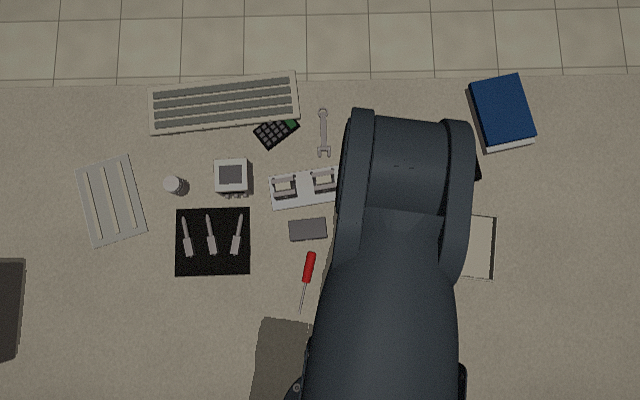

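{"fn": "drive_tool", "kwargs": {
  "increments": [-1, 0.04, -0.02, 0.4, 0, 0, -0.04, -1, 0.04, -0.02, 0.8, 0, 0, -0.04, -1, 0.04, -0.02, 1, 0, 0, -0.04, -1, 0.04, -0.02, 1, 0, 0, -0.04]
}}

```text
time_s: 9.5
eef_pos: [0.5084, -0.0751, 0.1295]
tcp_rot: [-1.927, -2.476, 0.004]
force: [0.2, -0.1, 0.2]
gripper_width: 0.998
finger_force: 0.0
```

{"fn": "drive_tool", "kwargs": {
  "increments": [-1, 0, 0, 0.3, 0, 0, 0, -1, 0, 0, 0.6, 0, 0, 0, -1, 0, 0, 0.9, 0, 0, 0, -1, 0, 0, 1, 0, 0, 0, -1, 0, 0, 1, 0, 0, 0]
}}

```text
time_s: 10.0
eef_pos: [0.5099, -0.075, 0.0323]
tcp_rot: [-1.928, -2.479, 0.001]
force: [0.5, 0.3, 0.5]
gripper_width: 1.0
finger_force: 0.0
```

{"fn": "drive_tool", "kwargs": {
  "increments": [1, 0, 0, 0, 0, 0, 0, 1, 0, 0, 0, 0, 0, 0, 1, 0, 0, 0, 0, 0, 0, 1, 0, 0, 0, 0, 0, 0, 1, 0, 0, 0, 0, 0, 0, 1, 0, 0, 0, 0, 0, 0],
  "force": 70
}}

```text
time_s: 10.6
eef_pos: [0.5111, -0.075, 0.0341]
tcp_rot: [1.927, 2.478, 0.002]
force: [-2.8, 0.6, 12.8]
gripper_width: 0.636
finger_force: 73.5
```

{"fn": "drive_tool", "kwargs": {
  "increments": [1, 0, 0, -0.2, 0, 0, 0, 1, 0, 0, -0.5, 0, 0, 0, 1, 0, 0, -0.8, 0, 0, 0, 1, 0, 0, -0.8, 0, 0, 0]
}}

```text
time_s: 11.0
eef_pos: [0.5124, -0.0752, 0.1167]
tcp_rot: [1.925, 2.476, 0.005]
force: [1.2, -0.3, -3.8]
gripper_width: 0.628
finger_force: 75.9
```

{"fn": "drive_tool", "kwargs": {
  "increments": [1, -0.4, -0.2, 0, 0, 0, 0, 1, -0.8, -0.38, 0, 0, 0, 0, 1, -0.96, -0.45, 0, 0, 0, 0, 1, -0.96, -0.45, 0, 0, 0, 0]
}}

```text
time_s: 11.4
eef_pos: [0.4894, -0.181, 0.1121]
tcp_rot: [1.932, 2.477, -0.001]
force: [-0.7, 0.4, -3.5]
gripper_width: 0.627
finger_force: 75.7
```

{"fn": "drive_tool", "kwargs": {
  "increments": [1, -0.4, -0.2, 0, 0, 0, 0, 1, -0.8, -0.38, 0, 0, 0, 0, 1, -0.96, -0.45, 0, 0, 0, 0, 1, -0.96, -0.45, 0, 0, 0, 0]
}}

```text
time_s: 11.8
eef_pos: [0.4697, -0.2845, 0.1119]
tcp_rot: [-1.931, -2.478, 0.0]
force: [0.1, 0.4, -2.6]
gripper_width: 0.629
finger_force: 75.7
```

{"fn": "drive_tool", "kwargs": {
  "increments": [1, -0.3, -0.15, 0, 0, 0, 0.12, 1, -0.6, -0.3, 0, 0, 0, 0.3, 1, -0.9, -0.45, 0, 0, 0, 0.4, 1, -0.96, -0.45, 0, 0, 0, 0.49, 1, -0.96, -0.45, 0, 0, 0, 0.49, 1, -0.96, -0.45, 0, 0, 0, 0.49]
}}

```text
time_s: 12.4
eef_pos: [0.4505, -0.3858, 0.1121]
tcp_rot: [-2.363, -2.069, -0.001]
force: [0.3, -0.4, -3.3]
gripper_width: 0.626
finger_force: 75.7
```

{"fn": "drive_tool", "kwargs": {
  "increments": [1, 0, 0, 0.3, 0, 0, 0, 1, 0, 0, 0.5, 0, 0, 0, 1, 0, 0, 0.65, 0, 0, 0, 1, 0, 0, 0.72, 0, 0, 0, 1, 0, 0, 0.72, 0, 0, 0]
}}

```text
time_s: 12.9
eef_pos: [0.4501, -0.3858, 0.0401]
tcp_rot: [-2.364, -2.068, 0.0]
force: [-0.3, -0.3, -2.7]
gripper_width: 0.628
finger_force: 76.2
```

{"fn": "drive_tool", "kwargs": {
  "increments": [-1, 0, 0, 0, 0, 0, 0, -1, 0, 0, 0, 0, 0, 0, -1, 0, 0, 0, 0, 0, 0, -1, 0, 0, -0.2, 0, 0, 0, -1, 0, 0, -0.5, 0, 0, 0, -1, 0, 0, -0.9, 0, 0, 0, -1, 0, 0, -1, 0, 0, 0, -1, 0, 0, -1, 0, 0, 0]
}}

```text
time_s: 13.7
eef_pos: [0.4511, -0.388, 0.1422]
tcp_rot: [2.364, 2.063, 0.001]
force: [-0.0, 0.2, -0.4]
gripper_width: 1.0
finger_force: 0.0
```

```bash
python3 - <<'E'
from h import *
s=r.sense();M=R.from_rotvec(s["tcp_rot"]).as_matrix();print(s["eef_pos"],s["tcp_rot"],np.degrees(np.arctan2(M[1,0],M[0,0])),s["force"])
np.save("w4s.npy",np.r_[s["eef_pos"],s["tcp_rot"]])
im=r.read_camera("wrist");t=r.read_camera("top");c=r.read_camera("scene")
o=np.vstack([im[:,:,::-1][:300], np.hstack([cv2.resize(t[190:290,260:420],(320,200)),cv2.resize(c[130:230,200:360],(320,200))])[:,:,::-1]])
cv2.imwrite("pics/w4.png",o)
E
```

```text
[ 0.4511 -0.388   0.1422] [2.3642 2.0634 0.0009] 82.2254539040565 [-0.0163  0.2097 -0.4395]
```

View pics/w4.png

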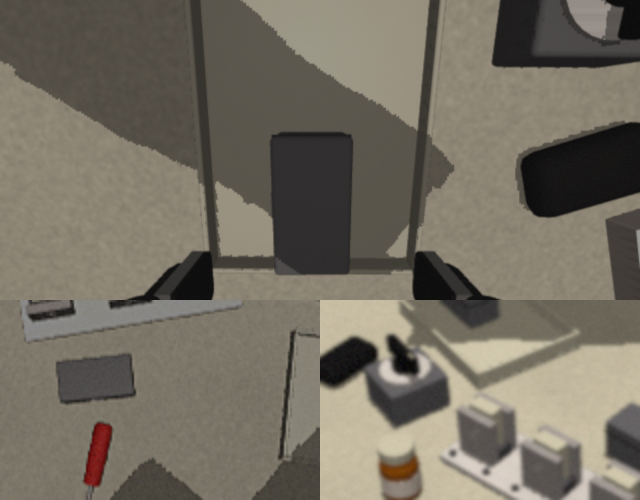

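{"fn": "drive_tool", "kwargs": {
  "increments": [-1, 0.4, -0.02, -0.3, 0, 0, 0, -1, 0.8, -0.02, -0.6, 0, 0, 0, -1, 0.89, -0.02, -0.6, 0, 0, 0, -1, 0.89, -0.02, -0.6, 0, 0, 0]
}}

```text
time_s: 14.25
eef_pos: [0.4604, -0.2976, 0.1997]
tcp_rot: [-2.365, -2.068, 0.0]
force: [-0.1, -0.7, -0.8]
gripper_width: 1.001
finger_force: 0.0
```

{"fn": "drive_tool", "kwargs": {
  "increments": [-1, 0.45, -0.02, 0, 0, 0, 0, -1, 0.89, -0.02, 0, 0, 0, 0, -1, 0.89, -0.02, 0, 0, 0, 0]
}}

```text
time_s: 14.55
eef_pos: [0.4698, -0.2073, 0.1986]
tcp_rot: [-2.362, -2.067, 0.001]
force: [0.7, -0.7, -0.3]
gripper_width: 1.003
finger_force: 0.0
```

{"fn": "drive_tool", "kwargs": {
  "increments": [-1, 0.45, -0.02, 0, 0, 0, 0, -1, 0.89, -0.02, 0, 0, 0, 0, -1, 0.89, -0.02, 0, 0, 0, 0]
}}

```text
time_s: 14.85
eef_pos: [0.4802, -0.1191, 0.1987]
tcp_rot: [-2.362, -2.067, 0.001]
force: [-0.2, -0.9, 0.6]
gripper_width: 1.0
finger_force: 0.0
```

{"fn": "drive_tool", "kwargs": {
  "increments": [-1, 0.45, -0.02, 0, 0, 0, 0, -1, 0.89, -0.02, 0, 0, 0, 0, -1, 0.89, -0.02, 0, 0, 0, 0]
}}

```text
time_s: 15.15
eef_pos: [0.4905, -0.0308, 0.1988]
tcp_rot: [-2.362, -2.068, 0.002]
force: [0.5, -1.1, -1.0]
gripper_width: 1.003
finger_force: 0.0
```

{"fn": "drive_tool", "kwargs": {
  "increments": [-1, 0.45, -0.01, 0, 0, 0, -0.18, -1, 0.89, -0.01, 0, 0, 0, -0.27, -1, 0.89, -0.01, 0, 0, 0, -0.27, -1, 0.89, -0.01, 0, 0, 0, -0.27, -1, 0.89, -0.01, 0, 0, 0, -0.27]
}}

```text
time_s: 15.65
eef_pos: [0.5014, 0.0534, 0.1995]
tcp_rot: [-2.137, -2.302, 0.002]
force: [-0.3, -0.2, 0.0]
gripper_width: 0.999
finger_force: 0.0
```

```bash
python3 - <<'E'
from h import *
w=np.load("w4s.npy");s4={"eef_pos":w[:3],"tcp_rot":w[3:]}
print("tray end wall",meas([(213,265),(414,263)],.03,s4),"case top far edge",meas([(274,271),(349,272)],.065,s4))
s=r.sense();M=R.from_rotvec(s["tcp_rot"]).as_matrix();print(s["eef_pos"],np.degrees(np.arctan2(M[1,0],M[0,0])))
im=r.read_camera("wrist");cv2.imwrite("pics/w5.png",im[:,:,::-1])
hsv=cv2.cvtColor(im,cv2.COLOR_RGB2HSV);u,v=w2px("wrist",[.502,.055,.06],s);print(u,v,hsv[int(v),int(u)])
m=np.zeros((402,642),np.uint8);_,_,_,_=cv2.floodFill(g:=cv2.GaussianBlur(im,(5,5),0),m,(int(u),int(v)),(0,0,0),(3,)*3,(3,)*3,cv2.FLOODFILL_MASK_ONLY|(255<<8))
b=cv2.minAreaRect(cv2.findNonZero(m[1:-1,1:-1]));p=cv2.boxPoints(b);c=meas(p,.06,s)
print(b,c[:,:2],c.mean(0),[np.linalg.norm(c[i]-c[i-1]) for i in range(4)],[np.degrees(np.arctan2(*(c[i]-c[i-1])[1::-1])) for i in range(4)],tool([*c.mean(0)[:2],.03],s))
E
```

```text
tray end wall [[ 0.3593 -0.4336  0.03  ]
 [ 0.5265 -0.4549  0.03  ]] case top far edge [[ 0.4158 -0.429   0.065 ]
 [ 0.4698 -0.4373  0.065 ]]
[0.5014 0.0534 0.1995] 94.26305567913535
312.26078608548573 189.03117842081977 [ 0 10 49]
((314.0, 183.5), (111.0, 62.0), 90.0) [[0.4711 0.1049]
 [0.5225 0.1087]
 [0.5323 0.0106]
 [0.4761 0.0064]] [0.5005 0.0576 0.06  ] [np.float64(0.09860208896950896), np.float64(0.05153544730665433), np.float64(0.09857333613707005), np.float64(0.056296968855390137)] [np.float64(92.90684577074273), np.float64(4.238868805582576), np.float64(-84.32564246425245), np.float64(-175.72750126770518)] [ 0.0433 -0.0029  1.6945]
```

{"fn": "drive_tool", "kwargs": {
  "increments": [-0.6, 0.04, 0, 0.4, 0, 0, 0, -0.6, 0.04, 0, 0.8, 0, 0, 0, -0.6, 0.04, 0, 0.8, 0, 0, 0, -0.6, 0.04, 0, 0.8, 0, 0, 0]
}}

```text
time_s: 16.1
eef_pos: [0.501, 0.058, 0.121]
tcp_rot: [-2.136, -2.303, 0.001]
force: [-0.2, 0.1, 1.1]
gripper_width: 0.798
finger_force: 0.0
```

{"fn": "drive_tool", "kwargs": {
  "increments": [-0.6, 0, 0, 0.3, 0, 0, 0, -0.6, 0, 0, 0.6, 0, 0, 0, -0.6, 0, 0, 0.85, 0, 0, 0, -0.6, 0, 0, 0.85, 0, 0, 0]
}}

```text
time_s: 16.5
eef_pos: [0.5008, 0.0584, 0.0349]
tcp_rot: [-2.135, -2.303, 0.002]
force: [-0.7, -0.7, 1.3]
gripper_width: 0.801
finger_force: 0.0
```

{"fn": "drive_tool", "kwargs": {
  "increments": [1, 0, 0, 0, 0, 0, 0, 1, 0, 0, 0, 0, 0, 0, 1, 0, 0, 0, 0, 0, 0, 1, 0, 0, 0, 0, 0, 0, 1, 0, 0, 0, 0, 0, 0, 1, 0, 0, 0, 0, 0, 0],
  "force": 70
}}

```text
time_s: 17.1
eef_pos: [0.5028, 0.059, 0.0378]
tcp_rot: [2.134, 2.302, 0.004]
force: [-2.1, -1.5, 11.4]
gripper_width: 0.626
finger_force: 75.3
```

{"fn": "drive_tool", "kwargs": {
  "increments": [1, 0, 0, -0.2, 0, 0, 0, 1, 0, 0, -0.5, 0, 0, 0, 1, 0, 0, -0.8, 0, 0, 0, 1, 0, 0, -0.8, 0, 0, 0]
}}

```text
time_s: 17.5
eef_pos: [0.504, 0.0592, 0.1205]
tcp_rot: [2.132, 2.301, 0.009]
force: [0.8, 0.4, -2.0]
gripper_width: 0.625
finger_force: 75.2
```

{"fn": "drive_tool", "kwargs": {
  "increments": [1, -0.4, -0.07, 0, 0, 0, 0, 1, -0.81, -0.16, 0, 0, 0, 0, 1, -0.81, -0.16, 0, 0, 0, 0]
}}

```text
time_s: 17.8
eef_pos: [0.4909, -0.0267, 0.116]
tcp_rot: [2.138, 2.3, -0.001]
force: [-0.2, 0.7, -2.7]
gripper_width: 0.629
finger_force: 49.1
```

{"fn": "drive_tool", "kwargs": {
  "increments": [1, -0.4, -0.07, 0, 0, 0, 0, 1, -0.81, -0.15, 0, 0, 0, 0, 1, -0.81, -0.15, 0, 0, 0, 0]
}}

```text
time_s: 18.1
eef_pos: [0.4823, -0.1086, 0.1159]
tcp_rot: [2.139, 2.299, -0.001]
force: [1.0, 0.9, -2.6]
gripper_width: 0.623
finger_force: 80.2
```

{"fn": "drive_tool", "kwargs": {
  "increments": [1, -0.4, -0.07, 0, 0, 0, 0, 1, -0.81, -0.15, 0, 0, 0, 0, 1, -0.81, -0.15, 0, 0, 0, 0]
}}

```text
time_s: 18.4
eef_pos: [0.4737, -0.1903, 0.1158]
tcp_rot: [2.138, 2.3, -0.001]
force: [-0.2, 1.4, -2.3]
gripper_width: 0.63
finger_force: 80.2
```

{"fn": "drive_tool", "kwargs": {
  "increments": [1, -0.4, -0.07, 0, 0, 0, 0.15, 1, -0.81, -0.15, 0, 0, 0, 0.27, 1, -0.81, -0.15, 0, 0, 0, 0.27, 1, -0.81, -0.15, 0, 0, 0, 0.27, 1, -0.81, -0.15, 0, 0, 0, 0.27]
}}

```text
time_s: 18.9
eef_pos: [0.4652, -0.2678, 0.1154]
tcp_rot: [-2.365, -2.067, -0.0]
force: [0.2, 0.8, -2.2]
gripper_width: 0.624
finger_force: 80.3
```

{"fn": "drive_tool", "kwargs": {
  "increments": [1, 0, 0, 0.2, 0, 0, 0, 1, 0, 0, 0.4, 0, 0, 0, 1, 0, 0, 0.55, 0, 0, 0, 1, 0, 0, 0.65, 0, 0, 0, 1, 0, 0, 0.71, 0, 0, 0, 1, 0, 0, 0.71, 0, 0, 0]
}}

```text
time_s: 19.5
eef_pos: [0.4649, -0.2682, 0.044]
tcp_rot: [-2.366, -2.066, 0.0]
force: [-0.4, -0.0, -3.0]
gripper_width: 0.63
finger_force: 80.4
```

{"fn": "drive_tool", "kwargs": {
  "increments": [-1, 0, 0, 0, 0, 0, 0, -1, 0, 0, 0, 0, 0, 0, -1, 0, 0, 0, 0, 0, 0, -1, 0, 0, -0.2, 0, 0, 0, -1, 0, 0, -0.5, 0, 0, 0, -1, 0, 0, -0.9, 0, 0, 0, -1, 0, 0, -1, 0, 0, 0]
}}

```text
time_s: 20.2
eef_pos: [0.4666, -0.2698, 0.1486]
tcp_rot: [2.363, 2.062, 0.003]
force: [0.3, -1.2, -0.3]
gripper_width: 0.997
finger_force: 0.0
```

{"fn": "drive_tool", "kwargs": {
  "increments": [-1, 0.4, 0, -0.4, 0, 0, 0, -1, 0.8, 0, -0.8, 0, 0, 0, -1, 1, 0, -1, 0, 0, 0, -1, 1, 0, -1, 0, 0, 0]
}}

```text
time_s: 20.6
eef_pos: [0.4804, -0.1676, 0.2483]
tcp_rot: [2.361, 2.066, 0.006]
force: [0.9, -0.4, -0.0]
gripper_width: 0.999
finger_force: 0.0
```

{"fn": "drive_tool", "kwargs": {
  "increments": [-1, 0.4, 0, 0, 0, 0, -0.19, -1, 0.8, 0, 0, 0, 0, -0.38, -1, 1, 0, 0, 0, 0, -0.57, -1, 1, 0, 0, 0, 0, -0.76, -1, 1, 0, 0, 0, 0, -0.95, -1, 1, 0, 0, 0, 0, -1, -1, 1, 0, 0, 0, 0, -1]
}}

```text
time_s: 21.3
eef_pos: [0.492, -0.0709, 0.2438]
tcp_rot: [-1.396, -2.814, 0.0]
force: [-0.5, 0.7, 0.6]
gripper_width: 0.997
finger_force: 0.0
```

{"fn": "drive_tool", "kwargs": {
  "increments": [-1, 0, -0.4, 0, 0, 0, -0.19, -1, 0, -0.8, 0, 0, 0, -0.38, -1, 0, -1, 0, 0, 0, -0.57, -1, 0, -1, 0, 0, 0, -0.76, -1, 0, -1, 0, 0, 0, -0.95, -1, 0, -1, 0, 0, 0, -1, -1, 0, -1, 0, 0, 0, -1]
}}

```text
time_s: 22.0
eef_pos: [0.4123, -0.1314, 0.2441]
tcp_rot: [-0.216, -3.134, -0.0]
force: [0.7, -0.8, -0.4]
gripper_width: 0.995
finger_force: 0.0
```

```bash
python3 - <<'E'
from h import *
s=r.sense();M=R.from_rotvec(s["tcp_rot"]).as_matrix();print(s["eef_pos"],np.degrees(np.arctan2(M[1,0],M[0,0])),s["joint_pos"])
im=r.read_camera("wrist");t=r.read_camera("top");np.save("w6s.npy",np.r_[s["eef_pos"],s["tcp_rot"]])
cv2.imwrite("pics/w6.png",im[:,:,::-1]);cv2.imwrite("pics/top6.png",t[:,:,::-1])
c=cv2.resize(t[140:290,390:510],(320,400),interpolation=cv2.INTER_CUBIC)
cv2.imwrite("pics/v6.png",np.hstack([im[:,160:],c])[:,:,::-1])
E
```

```text
[ 0.4123 -0.1314  0.2441] 172.1302963520433 [-0.3085  0.0726 -0.1669  1.3314 -0.     -0.1711]
```

View pics/v6.png

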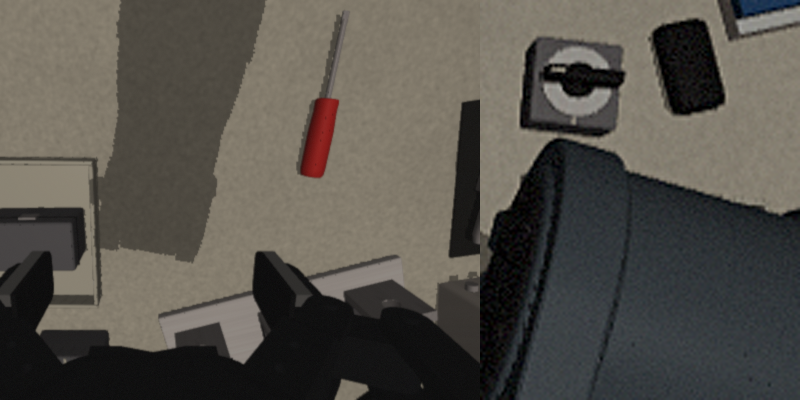

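{"fn": "drive_tool", "kwargs": {
  "increments": [-1, 0, 0.45, 0, 0, 0, 0, -1, 0, 0.89, 0, 0, 0, 0, -1, 0, 0.89, 0, 0, 0, 0]
}}

```text
time_s: 22.4
eef_pos: [0.4248, -0.0393, 0.2442]
tcp_rot: [0.21, 3.135, 0.002]
force: [-0.2, 0.3, -1.0]
gripper_width: 0.998
finger_force: 0.0
```

{"fn": "drive_tool", "kwargs": {
  "increments": [-1, 0, 0.45, 0, 0, 0, 0, -1, 0, 0.89, 0, 0, 0, 0, -1, 0, 0.89, 0, 0, 0, 0]
}}

```text
time_s: 22.7
eef_pos: [0.4369, 0.0488, 0.2441]
tcp_rot: [-0.21, -3.134, -0.001]
force: [-0.6, 0.1, -1.2]
gripper_width: 0.999
finger_force: 0.0
```

{"fn": "drive_tool", "kwargs": {
  "increments": [-1, 0, 0.45, 0, 0, 0, 0, -1, 0, 0.89, 0, 0, 0, 0, -1, 0, 0.89, 0, 0, 0, 0]
}}

```text
time_s: 23.0
eef_pos: [0.4489, 0.1367, 0.2438]
tcp_rot: [-0.21, -3.134, -0.001]
force: [-0.7, -0.9, -0.7]
gripper_width: 1.003
finger_force: 0.0
```

{"fn": "drive_tool", "kwargs": {
  "increments": [0, 0, 0.45, 0, 0, 0, 0, 0, 0, 0.89, 0, 0, 0, 0, 0, 0, 0.89, 0, 0, 0, 0]
}}

```text
time_s: 23.3
eef_pos: [0.461, 0.2246, 0.2436]
tcp_rot: [-0.211, -3.134, -0.001]
force: [-0.9, 0.7, -0.2]
gripper_width: 0.516
finger_force: 0.0
```

{"fn": "drive_tool", "kwargs": {
  "increments": [0, 0, 0.45, 0, 0, 0, -0.15, 0, 0, 0.89, 0, 0, 0, -0.33, 0, 0, 0.89, 0, 0, 0, -0.33, 0, 0, 0.89, 0, 0, 0, -0.33, 0, 0, 0.89, 0, 0, 0, -0.33]
}}

```text
time_s: 23.8
eef_pos: [0.4729, 0.3085, 0.2443]
tcp_rot: [0.19, -3.136, 0.001]
force: [1.0, -1.0, -0.5]
gripper_width: 0.499
finger_force: 0.0
```

```bash
python3 - <<'E'
from h import *
s=r.sense();M=R.from_rotvec(s["tcp_rot"]).as_matrix();print(s["eef_pos"],np.degrees(np.arctan2(M[1,0],M[0,0])),s["gripper_width"],s["joint_vel"])
np.save("w7s.npy",np.r_[s["eef_pos"],s["tcp_rot"]])
im=r.read_camera("wrist");cv2.imwrite("pics/w7.png",im[:,:,::-1])
hsv=cv2.cvtColor(im,cv2.COLOR_RGB2HSV)
for o in [(.4596,.390),(.4642,.3223),(.462,.2545)]: print(w2px("wrist",[*o,.025],s))
E
```

```text
[0.4729 0.3085 0.2443] -173.07363259621874 0.49937437640754206 [-0.0039 -0.0109 -0.0019  0.0001  0.0021  0.0001]
[386.7007 168.6527]
[325.1157 165.4353]
[263.6328 156.015 ]
```

View pics/w7.png

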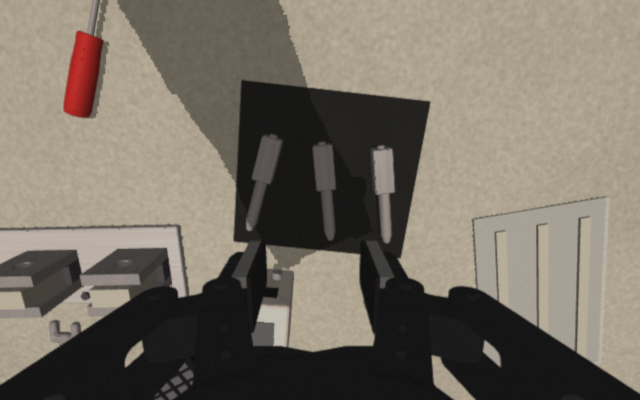

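```bash
python3 - <<'E'
from h import *
w=np.load("w7s.npy");s={"eef_pos":w[:3],"tcp_rot":w[3:]}
im=cv2.imread("pics/w7.png");g=cv2.GaussianBlur(im,(3,3),0).max(2)
for n,a,f,t in [("C",(273,138),(260,183),(249,229)),("B",(323,144),(326,191),(331,239)),("A",(381,149),(385,192),(387,241))]:
    p=meas([a,f],.025,s);q=meas([t],.014,s)[0]
    h=lambda v:np.degrees(np.arctan2(v[1],v[0]))
    print(n,p[:,:2],"len",np.linalg.norm(p[1]-p[0]),"yaw",h(p[1]-p[0]),"tip",q[:2],h(q-p[0]),np.hypot(*(q-p[0])[:2]),"origin",p.mean(0)[:2],tool([*p.mean(0)[:2],.006],s))
    # threshold segmentation of whole pin in mat
    roi=np.zeros_like(g);cv2.line(roi,a,t,255,30);m=((g>(70 if n=="A" else 45))&(roi>0)).astype(np.uint8)
    b=cv2.minAreaRect(cv2.findNonZero(m));print("   rect",b)
print(meas([(243,81),(429,102),(404,257),(235,241)],.003,s))
E
```

```text
C [[0.4419 0.2601]
 [0.4927 0.2502]] len 0.051840522094430526 yaw -11.06052349385313 tip [0.5525 0.2401] -10.235897047505894 0.11246559816955201 origin [0.4673 0.2551] [ 0.1198 -0.5221  2.3833]
   rect ((256.91064453125, 187.99349975585938), (27.094005584716797, 112.99967193603516), 13.626993179321289)
B [[0.4417 0.3142]
 [0.493  0.3242]] len 0.05221521803230819 yaw 11.042818362710426 tip [0.5534 0.3387] 12.335442983429225 0.1143220199201914 origin [0.4674 0.3192] [0.0419 0.1141 2.383 ]
   rect ((326.2985534667969, 197.55784606933594), (113.27519989013672, 21.011137008666992), 85.28524017333984)
A [[0.4395 0.3773]
 [0.4862 0.39  ]] len 0.04838384977784259 yaw 15.247081331350905 tip [0.5479 0.4058] 14.738408738299606 0.1120657055964215 origin [0.4628 0.3836] [0.009  0.7589 2.3827]
   rect ((384.4709777832031, 193.9488983154297), (98.23246002197266, 21.233768463134766), 86.98721313476562)
[[0.3867 0.2198 0.003 ]
 [0.3839 0.4259 0.003 ]
 [0.5705 0.4339 0.003 ]
 [0.5745 0.2223 0.003 ]]
```

{"fn": "drive_tool", "kwargs": {
  "increments": [0, 0.06, -0.26, 0.4, 0, 0, 0.19, 0, 0.12, -0.52, 0.8, 0, 0, 0.38, 0, 0.12, -0.52, 1, 0, 0, 0.38, 0, 0.12, -0.52, 1, 0, 0, 0.38]
}}

```text
time_s: 24.25
eef_pos: [0.4658, 0.2543, 0.1424]
tcp_rot: [-0.279, -3.126, 0.003]
force: [0.4, -0.5, 0.4]
gripper_width: 0.502
finger_force: 0.0
```

{"fn": "drive_tool", "kwargs": {
  "increments": [0, 0, 0, 0.4, 0, 0, 0, 0, 0, 0, 0.8, 0, 0, 0, 0, 0, 0, 0.8, 0, 0, 0, 0, 0, 0, 0.8, 0, 0, 0]
}}

```text
time_s: 24.65
eef_pos: [0.4677, 0.2569, 0.0661]
tcp_rot: [0.275, 3.129, 0.001]
force: [0.2, 0.3, 1.0]
gripper_width: 0.498
finger_force: 0.0
```

```bash
python3 - <<'E'
from h import *
s=r.sense();M=R.from_rotvec(s["tcp_rot"]).as_matrix();print(s["eef_pos"],np.degrees(np.arctan2(M[1,0],M[0,0])))
print(tool([.4673,.2551,.006],s))
np.save("w8s.npy",np.r_[s["eef_pos"],s["tcp_rot"]])
im=r.read_camera("wrist");cv2.imwrite("pics/w8.png",im[:,:,::-1])
E
```

```text
[0.4677 0.2569 0.0661] 169.96517406876558
[ 0.0017 -0.0183  0.6009]
```

View pics/w8.png

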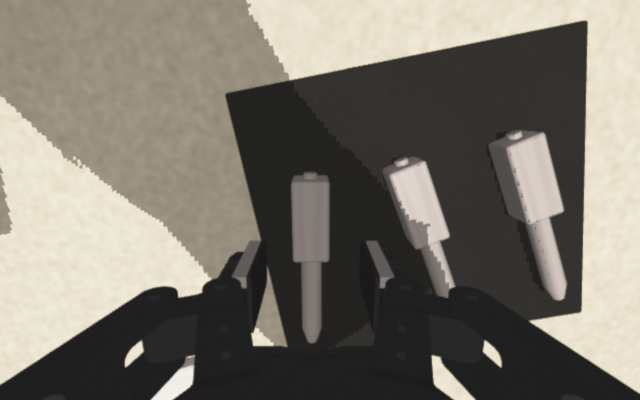

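{"fn": "drive_tool", "kwargs": {
  "increments": [0, 0, -0.02, 0.3, 0, 0, 0, 0, 0, -0.02, 0.5, 0, 0, 0, 0, 0, -0.02, 0.6, 0, 0, 0, 0, 0, -0.02, 0.6, 0, 0, 0]
}}

```text
time_s: 25.1
eef_pos: [0.4673, 0.255, 0.005]
tcp_rot: [0.275, 3.129, 0.0]
force: [-0.3, -0.5, 0.6]
gripper_width: 0.499
finger_force: 0.0
```

```bash
python3 - <<'E'
from h import *
w=np.load("w8s.npy");s={"eef_pos":w[:3],"tcp_rot":w[3:]}
p=meas([(311,181),(311,262)],.025,s);print(p,p.mean(0),r.sense()["eef_pos"])
E
```

```text
[[0.4412 0.2593 0.025 ]
 [0.4903 0.2505 0.025 ]] [0.4658 0.2549 0.025 ] [0.4673 0.255  0.005 ]
```

{"fn": "drive_tool", "kwargs": {
  "increments": [1, 0, 0, 0, 0, 0, 0, 1, 0, 0, 0, 0, 0, 0, 1, 0, 0, 0, 0, 0, 0, 1, 0, 0, 0, 0, 0, 0, 1, 0, 0, 0, 0, 0, 0, 1, 0, 0, 0, 0, 0, 0],
  "force": 80
}}

```text
time_s: 25.7
eef_pos: [0.468, 0.2554, 0.0062]
tcp_rot: [0.274, 3.127, 0.003]
force: [-2.5, -0.9, 9.8]
gripper_width: 0.237
finger_force: 79.4
```

{"fn": "drive_tool", "kwargs": {
  "increments": [1, 0, 0, -0.2, 0, 0, 0, 1, 0, 0, -0.5, 0, 0, 0, 1, 0, 0, -0.8, 0, 0, 0, 1, 0, 0, -1, 0, 0, 0, 1, 0, 0, -1, 0, 0, 0]
}}

```text
time_s: 26.2
eef_pos: [0.4687, 0.2558, 0.1082]
tcp_rot: [0.274, 3.125, 0.005]
force: [0.7, 0.3, -2.5]
gripper_width: 0.241
finger_force: 78.5
```

{"fn": "drive_tool", "kwargs": {
  "increments": [1, -0.1, -0.35, -0.3, 0, 0, 0, 1, -0.2, -0.75, -0.6, 0, 0, 0, 1, -0.2, -0.75, -0.6, 0, 0, 0]
}}

```text
time_s: 26.5
eef_pos: [0.4751, 0.1747, 0.1677]
tcp_rot: [0.279, 3.125, 0.002]
force: [1.1, 0.4, -1.5]
gripper_width: 0.237
finger_force: 79.0
```

{"fn": "drive_tool", "kwargs": {
  "increments": [1, -0.1, -0.35, 0, 0, 0, -0.15, 1, -0.2, -0.75, 0, 0, 0, -0.3, 1, -0.2, -0.75, 0, 0, 0, -0.39, 1, -0.2, -0.75, 0, 0, 0, -0.39, 1, -0.2, -0.75, 0, 0, 0, -0.39, 1, -0.2, -0.75, 0, 0, 0, -0.39]
}}

```text
time_s: 27.1
eef_pos: [0.48, 0.1008, 0.1641]
tcp_rot: [0.205, -3.135, -0.0]
force: [-0.6, 0.5, -1.6]
gripper_width: 0.236
finger_force: 79.1
```

```bash
cat > fit.py <<'E'
from h import *
from scipy.optimize import least_squares
import sys
def st(p,q): return {"eef_pos":np.array(p),"tcp_rot":np.array(q)}
def ld(f): w=np.load(f);return st(w[:3],w[3:])
V={"w2":st([.6498,-.2664,.2314],[-.2378,-3.1326,.0001]),"w3":st([.5133,-.079,.2318],[-1.9687,-2.4479,.0006]),
"w5":st([.5014,.0534,.1995],[-2.137,-2.302,.002]),"w6":ld("w6s.npy"),"w7":ld("w7s.npy")}
for a in sys.argv[1:]: V[a]=ld(a+"s.npy")
def rect(x0,x1,y0,y1,z):
    c=np.array([(x0,y0),(x1,y0),(x1,y1),(x0,y1)]);o=[]
    for i in range(4): o+=[np.r_[c[i]+(c[(i+1)%4]-c[i])*t,z] for t in np.linspace(0,1,30)]
    return np.array(o)
P=[rect(-.05,.05,-.155,.155,.012)]
for y in(-.11,0,.11):
    for x in(-.024,.012): P.append(rect(x,x+.012,y-.03,y+.03,.08))
P=np.vstack(P);m=r.camera_model("wrist");K,H=m["camera_matrix"],m["hand_eye"]
D={}
for n in V:
    g=cv2.cvtColor(cv2.imread(f"pics/{n}.png"),cv2.COLOR_BGR2GRAY);e=cv2.Canny(cv2.GaussianBlur(g,(3,3),0),40,100)
    e[250:,:]=np.where(np.ones((150,640))>0,e[250:,:],0)
    D[n]=cv2.distanceTransform(255-e,cv2.DIST_L2,5)
def res(q,n):
    Rz=R.from_euler("z",q[2]).as_matrix();X=P@Rz.T+[q[0],q[1],0]
    s=V[n];T=np.eye(4);T[:3,:3]=R.from_rotvec(s["tcp_rot"]).as_matrix();T[:3,3]=s["eef_pos"]
    B=np.eye(4);B[:3,3]=[q[3],q[4],0];B[:3,:3]=R.from_rotvec([q[5],q[6],q[7]]).as_matrix()
    # rotation bias about camera origin
    H2=H.copy();H2[:3,:3]=B[:3,:3]@H[:3,:3];H2[:3,3]+=B[:3,3]
    W=np.linalg.inv(T@H2);c=X@W[:3,:3].T+W[:3,3];p=np.c_[c[:,0],-c[:,1],-c[:,2]]@K.T;uv=p[:,:2]/p[:,2:]
    ok=(uv[:,0]>2)&(uv[:,0]<637)&(uv[:,1]>2)&(uv[:,1]<255)&(p[:,2]>.05)
    d=np.zeros(len(P));d[ok]=np.minimum(cv2.remap(D[n],uv[ok,0].astype(np.float32),uv[ok,1].astype(np.float32),cv2.INTER_LINEAR).ravel(),12)
    return d,ok
pr=np.array([0,0,0,.002,.002,.005,.005,.005])
def f(q):
    return np.r_[np.concatenate([res(q,n)[0] for n in V]),8*q[3:]/pr[3:]]
best=None
for x in(.628,.633):
  for y in(.006,.01):
    for a in(.122,.135):
      o=least_squares(f,[x,y,a,0,-.0028,0,0,0],loss="soft_l1",f_scale=1.5,diff_step=1e-3,x_scale=[.001,.001,.003,.001,.001,.003,.003,.003])
      if best is None or o.cost<best.cost: best=o
q=best.x;print("cost",best.cost,"rig",q[:2],np.degrees(q[2]),"bias",q[3:5],np.degrees(q[5:]))
for n in V: d,ok=res(q,n);print(n,ok.sum(),np.median(d[ok]),d[ok].mean())
np.save("rigfit.npy",q)
E
python3 - <<'E'
from h import *
s=r.sense();M=R.from_rotvec(s["tcp_rot"]).as_matrix();print(s["eef_pos"],np.degrees(np.arctan2(M[1,0],M[0,0])),s["gripper_width"],s["joint_vel"])
np.save("w9s.npy",np.r_[s["eef_pos"],s["tcp_rot"]])
im=r.read_camera("wrist");cv2.imwrite("pics/w9.png",im[:,:,::-1])
E
python3 fit.py w9
```

```text
[0.48   0.1008 0.1641] -172.52516954638716 0.2356282683425745 [ 0.002  -0.0009  0.0022  0.0017 -0.0015 -0.0103]Traceback (most recent call last):
  File "fit.py", line 39, in <module>
    o=least_squares(f,[x,y,a,0,-.0028,0,0,0],loss="soft_l1",f_scale=1.5,diff_step=1e-3,x_scale=[.001,.001,.003,.001,.001,.003,.003,.003])
    return func(*args, **kwargs)
    vector_fun = VectorFunction(
        fun_wrapped,
    ...<6 lines>...
        workers=workers
    )
    self._update_fun()
    ~~~~~~~~~~~~~~~~^^
    self.f = self.fun_wrapped(xp_copy(self.x))
             ~~~~~~~~~~~~~~~~^^^^^^^^^^^^^^^^^
    return np.atleast_1d(self.fun(x))
                         ~~~~~~~~^^^
    return self.f(x, *self.args, **self.kwargs)
           ~~~~~~^^^^^^^^^^^^^^^^^^^^^^^^^^^^^^
  File "fit.py", line 34, in f
    return np.r_[np.concatenate([res(q,n)[0] for n in V]),8*q[3:]/pr[3:]]
                                 ~~~^^^^^
  File "fit.py", line 30, in res
    d=np.zeros(len(P));d[ok]=np.minimum(cv2.remap(D[n],uv[ok,0].astype(np.float32),uv[ok,1].astype(np.float32),cv2.INTER_LINEAR).ravel(),12)
                                        ~~~~~~~~~^^^^^^^^^^^^^^^^^^^^^^^^^^^^^^^^^^^^^^^^^^^^^^^^^^^^^^^^^^^^^^^^^^^^^^^^^^^^^^^
cv2.error: OpenCV(4.12.0) /io/opencv/modules/imgproc/src/imgwarp.cpp:1703: error: (-215:Assertion failed) !_map1.empty() in function 'remap'
```

```bash
python3 - <<'E'
t=open("fit.py").read()
t=t.replace("cv2.remap(D[n],uv[ok,0].astype(np.float32),uv[ok,1].astype(np.float32),cv2.INTER_LINEAR).ravel()","map_coordinates(D[n],[uv[ok,1],uv[ok,0]],order=1)").replace("import sys","import sys\nfrom scipy.ndimage import map_coordinates")
t=t.replace('''      o=least_squares(f,[x,y,a,0,-.0028,0,0,0],loss="soft_l1",f_scale=1.5,diff_step=1e-3,x_scale=[.001,.001,.003,.001,.001,.003,.003,.003])
''','''      q0=np.array([x,y,a,0,-.0028,0,0,0]);sc=np.array([.001,.001,.003,.001,.001,.003,.003,.003]);g=lambda u:q0+sc*(u-1)
      o=least_squares(lambda u:f(g(u)),np.ones(8),loss="soft_l1",f_scale=1.5,diff_step=.2);o.x=g(o.x)
''')
t=t.replace('    e[250:,:]=np.where(np.ones((150,640))>0,e[250:,:],0)\n','')
open("fit.py","w").write(t)
E
python3 fit.py w9
```

```text
cost 3447.1779296196155 rig [0.6298 0.0093] 8.129246794470534 bias [ 0.0014 -0.0014] [ 0.0429  0.1489 -0.0216]
w2 449 0.4194160997867584 1.026098647262727
w3 554 0.7365677654743195 2.6194146682426416
w5 423 0.933024525642395 2.9221499454492625
w6 0 nan nan
w7 31 0.38847461342811584 0.5389791841829016
w9 0 nan nan
  return _methods._mean(a, axis=axis, dtype=dtype,
  ret = ret.dtype.type(ret / rcount)
fit.py:43: RuntimeWarning: Mean of empty slice.
  for n in V: d,ok=res(q,n);print(n,ok.sum(),np.median(d[ok]),d[ok].mean())
```

View pics/w9.png

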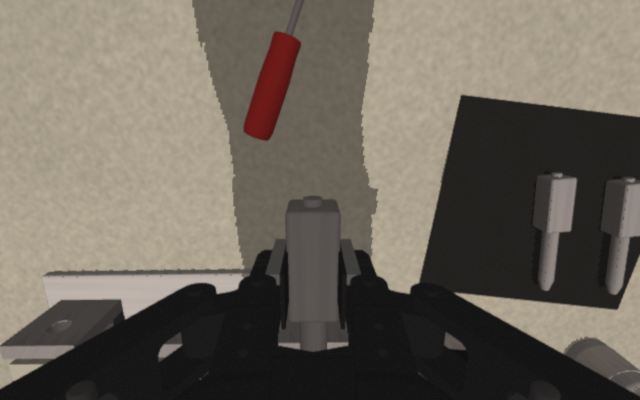

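```bash
python3 - <<'E'
t=open("fit.py").read()
t=t.replace('V={"w2"','V={"w1":st([.6531,-.2644,.2285],[-3.1119,-.4185,.0024]),"w2"').replace(',"w6":ld("w6s.npy"),"w7":ld("w7s.npy")','')
t=t.replace("e=cv2.Canny(cv2.GaussianBlur(g,(3,3),0),40,100)","e=cv2.Canny(cv2.GaussianBlur(g,(3,3),0),25,60)")
t=t.split("def f(q):")[0]+'''
pr=np.array([.002,.002,.005,.005,.005])
sc=np.array([.001,.001,.003]+[.001,.001,.003,.003,.003]);q0=np.array([.631,.009,.13,0,-.002,0,0,0])
def solve(N):
    g=lambda u:q0+sc*(u-1)
    def f(u):
        q=g(u);return np.r_[np.concatenate([res(q,n)[0] for n in N]),6*q[3:]/pr]
    b=None
    for k in range(6):
        u0=np.ones(8);u0[:3]+=np.random.default_rng(k).normal(0,2,3)*(k>0)
        o=least_squares(f,u0,loss="cauchy",f_scale=1.,diff_step=.15)
        if b is None or o.cost<b.cost:b=o
    return g(b.x),b.cost
for N in [list(V)]+[[n for n in V if n!=k] for k in V]:
    q,c=solve(N);print(N,round(c),"rig",q[:2],np.degrees(q[2]),"bias",q[3:5],np.degrees(q[5:]),[float(np.round(np.median(res(q,n)[0][res(q,n)[1]]),2)) for n in V])
    if len(N)==len(V): np.save("rigfit.npy",q)
'''
open("fit.py","w").write(t)
E
python3 fit.py
```

```text
['w1', 'w2', 'w3', 'w5'] 315 rig [0.6306 0.0095] 8.134405593346122 bias [ 0.0018 -0.0014] [ 0.0014  0.0259 -0.0369] [0.35, 0.45, 0.42, 0.5]
['w2', 'w3', 'w5'] 247 rig [0.6303 0.0088] 8.206401235560904 bias [-0.0001 -0.001 ] [ 0.1528  0.2582 -0.1325] [1.02, 0.38, 0.39, 0.4]
['w1', 'w3', 'w5'] 247 rig [0.6308 0.0094] 8.114463410795217 bias [ 0.0012 -0.0014] [-0.0524  0.1322 -0.0311] [0.33, 0.6, 0.42, 0.46]
['w1', 'w2', 'w5'] 215 rig [0.6304 0.0094] 8.116076034445614 bias [ 0.0007 -0.0014] [-0.0028  0.2295 -0.0821] [0.36, 0.45, 0.43, 0.47]
['w1', 'w2', 'w3'] 213 rig [0.6305 0.0096] 8.155786924090675 bias [ 0.002  -0.0013] [ 0.0152 -0.0439 -0.05  ] [0.35, 0.42, 0.44, 0.6]
```

{"fn": "drive_tool", "kwargs": {
  "increments": [1, 0.04, -0.02, 0.3, 0, 0, -0.015, 1, 0.04, -0.02, 0.6, 0, 0, -0.015, 1, 0.04, -0.02, 0.6, 0, 0, -0.015]
}}

```text
time_s: 27.45
eef_pos: [0.4741, 0.0976, 0.1014]
tcp_rot: [0.224, -3.128, 0.001]
force: [-1.0, 0.1, -1.5]
gripper_width: 0.237
finger_force: 79.1
```

{"fn": "drive_tool", "kwargs": {
  "increments": [1, 0, 0, 0.3, 0, 0, 0, 1, 0, 0, 0.5, 0, 0, 0, 1, 0, 0, 0.57, 0, 0, 0, 1, 0, 0, 0.57, 0, 0, 0, 1, 0, 0, 0.57, 0, 0, 0]
}}

```text
time_s: 27.95
eef_pos: [0.4772, 0.0979, 0.0486]
tcp_rot: [-0.224, 3.132, 0.0]
force: [0.2, 0.2, -1.2]
gripper_width: 0.237
finger_force: 79.2
```

```bash
cat >> h.py <<'E'
RC=np.array([.6305,.0095]);RY=np.radians(8.13)
def rigpose(s=None):
    "TCP in rig frame (mm), tool yaw minus rig yaw-180 (deg), full tool rot error"
    s=s or r.sense();M=R.from_rotvec(s["tcp_rot"]).as_matrix();c,n=np.cos(RY),np.sin(RY)
    d=s["eef_pos"][:2]-RC;G=np.array([[-c,-n,0],[-n,c,0],[0,0,-1]]).T
    return np.r_[c*d[0]+n*d[1],-n*d[0]+c*d[1],s["eef_pos"][2]]*1e3,np.degrees(R.from_matrix(M.T@G).as_rotvec()),s["force"],s["gripper_width"],s["finger_force"],s["time_s"]
E
python3 -c "
from h import *
print(*rigpose())"
```

```text
[-139.238   109.1633   48.6458] [0.0067 0.0819 0.0639] [ 0.1719  0.2032 -1.1627] 0.23654328468129412 79.17241930961609 27.95
```

{"fn": "drive_tool", "kwargs": {
  "increments": [1, -0.1, 0.01, 0.014, 0, 0, 0, 1, -0.22, 0.01, 0.014, 0, 0, 0, 1, -0.22, 0.01, 0.014, 0, 0, 0, 1, -0.22, 0.01, 0.014, 0, 0, 0]
}}

```text
time_s: 28.35
eef_pos: [0.4985, 0.1018, 0.0462]
tcp_rot: [-0.224, 3.133, 0.0]
force: [-0.3, -0.3, -1.3]
gripper_width: 0.238
finger_force: 79.2
```

```bash
python3 -c "
from h import *
print(*rigpose())
s=r.sense();np.save('w10s.npy',np.r_[s['eef_pos'],s['tcp_rot']])
for n in ('wrist','scene'): cv2.imwrite(f'pics/{n}10.png',r.read_camera(n)[:,:,::-1])
a=cv2.imread('pics/scene10.png')[150:290,250:440]
cv2.imwrite('pics/v10.png',cv2.resize(a,(760,560),interpolation=cv2.INTER_CUBIC))"
```

```text
[-117.6333  110.0405   46.2327] [0.003  0.0268 0.0567] [-0.2622 -0.3386 -1.3   ] 0.23752243601397255 79.17057394981384 28.35
```

View pics/v10.png

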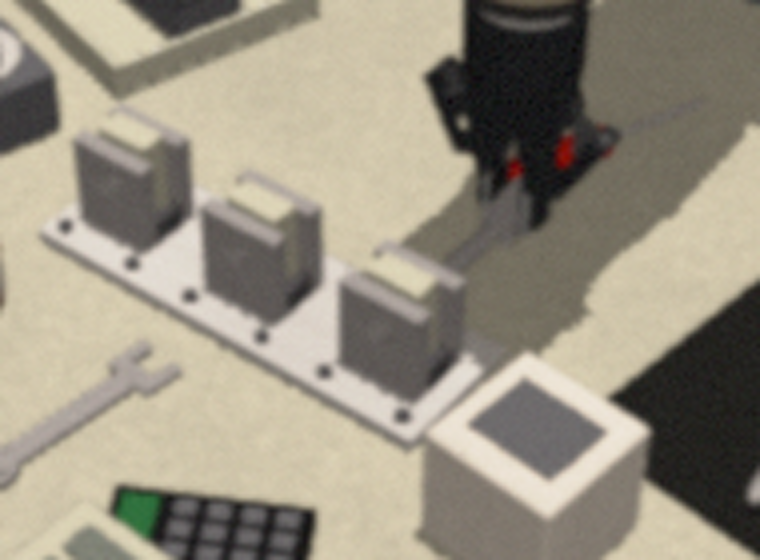

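{"fn": "drive_tool", "kwargs": {
  "increments": [1, -0.04, 0, -0.01, 0, 0, 0, 1, -0.08, 0, -0.01, 0, 0, 0, 1, -0.12, 0, -0.01, 0, 0, 0, 1, -0.16, 0, -0.01, 0, 0, 0, 1, -0.2, 0, -0.01, 0, 0, 0, 1, -0.2, 0, -0.01, 0, 0, 0]
}}

```text
time_s: 29.05
eef_pos: [0.5183, 0.1046, 0.0468]
tcp_rot: [-0.224, 3.133, 0.0]
force: [-0.4, 0.0, -2.2]
gripper_width: 0.237
finger_force: 79.2
```

```bash
python3 -c "
from h import *
print(*rigpose())"
```

```text
[-97.5859 110.0018  46.8433] [0.0001 0.0095 0.0602] [-0.3919  0.0114 -2.1711] 0.23675324573678355 79.17129635810852 29.05
```

{"fn": "drive_tool", "kwargs": {
  "increments": [1, -0.05, 0, 0, 0, 0, 0, 1, -0.1, 0, 0, 0, 0, 0, 1, -0.15, 0, 0, 0, 0, 0, 1, -0.2, 0, 0, 0, 0, 0, 1, -0.25, 0, 0, 0, 0, 0, 1, -0.3, 0, 0, 0, 0, 0, 1, -0.3, 0, 0, 0, 0, 0]
}}

```text
time_s: 29.75
eef_pos: [0.5481, 0.1089, 0.0469]
tcp_rot: [-0.224, 3.133, 0.0]
force: [0.1, -0.2, -1.6]
gripper_width: 0.235
finger_force: 79.2
```

{"fn": "drive_tool", "kwargs": {
  "increments": [1, -0.04, 0, 0, 0, 0, 0, 1, -0.08, 0, 0, 0, 0, 0, 1, -0.12, 0, 0, 0, 0, 0, 1, -0.15, 0, 0, 0, 0, 0, 1, -0.15, 0, 0, 0, 0, 0]
}}

```text
time_s: 30.25
eef_pos: [0.5627, 0.111, 0.0469]
tcp_rot: [-0.224, 3.133, 0.0]
force: [0.1, 0.1, 0.2]
gripper_width: 0.239
finger_force: 79.2
```

```bash
python3 -c "
from h import *
print(*rigpose())"
```

```text
[-52.7198 110.0596  46.8603] [0.0006 0.0075 0.0604] [0.1054 0.0823 0.1695] 0.23891703224449784 79.17150735855103 30.25
```

{"fn": "drive_tool", "kwargs": {
  "increments": [1, -0.02, 0, 0, 0, 0, 0, 1, -0.03, 0, 0, 0, 0, 0, 1, -0.04, 0, 0, 0, 0, 0, 1, -0.05, 0, 0, 0, 0, 0, 1, -0.05, 0, 0, 0, 0, 0]
}}

```text
time_s: 30.75
eef_pos: [0.5674, 0.1117, 0.0469]
tcp_rot: [-0.224, 3.134, -0.0]
force: [0.1, 0.3, -1.5]
gripper_width: 0.235
finger_force: 79.2
```

```bash
python3 -c "
from h import *
print(*rigpose())"
```

```text
[-48.0119 110.0569  46.9094] [-0.0009  0.003   0.0612] [ 0.1272  0.3172 -1.5077] 0.23474553789821748 79.17019844055176 30.75
```

{"fn": "drive_tool", "kwargs": {
  "increments": [1, -0.01, 0, 0, 0, 0, 0, 1, -0.02, 0, 0, 0, 0, 0, 1, -0.025, 0, 0, 0, 0, 0, 1, -0.025, 0, 0, 0, 0, 0]
}}

```text
time_s: 31.15
eef_pos: [0.5689, 0.1119, 0.0467]
tcp_rot: [0.224, -3.132, 0.0]
force: [-5.6, -0.7, 1.9]
gripper_width: 0.237
finger_force: 79.6
```

```bash
python3 -c "
from h import *
print(*rigpose())"
```

```text
[-46.4815 110.0494  46.6929] [-0.0018 -0.0989  0.0605] [-5.5653 -0.7015  1.9219] 0.23721101872710146 79.63663458824158 31.15
```

{"fn": "drive_tool", "kwargs": {
  "increments": [0.1, 0, 0, 0, 0, 0, 0, 0.1, 0, 0, 0, 0, 0, 0, 0.1, 0, 0, 0, 0, 0, 0, 0.1, 0, 0, -0.3, 0, 0, 0, 0.1, 0, 0, -0.7, 0, 0, 0, 0.1, 0, 0, -1, 0, 0, 0, 0.1, 0, 0, -1, 0, 0, 0]
}}

```text
time_s: 31.85
eef_pos: [0.5721, 0.1125, 0.1513]
tcp_rot: [-0.224, 3.127, 0.001]
force: [1.4, -0.1, -1.2]
gripper_width: 0.448
finger_force: 0.0
```

```bash
python3 - <<'E'
from h import *
w=np.load("w8s.npy");s={"eef_pos":w[:3],"tcp_rot":w[3:]}
def m2(p,z):
    M=R.from_rotvec(s["tcp_rot"]).as_matrix();return px2w("wrist",*p,z,s)+M@[.0018,-.0014,0]
for n,a,b in [("C",(311,181),(311,262)),("B",(405,165),(431,241)),("A",(526,136),(545,215))]:
    p,q=m2(a,.025),m2(b,.025);d=q-p;print(n,p,q,np.linalg.norm(d),np.degrees(np.arctan2(d[1],d[0])),"origin",p+.025*d/np.linalg.norm(d))
print(*rigpose());print(r.sense()["eef_pos"])
t=r.read_camera("scene");cv2.imwrite("pics/scene11.png",t[:,:,::-1])
E
```

```text
C [0.4401 0.2605 0.025 ] [0.4892 0.2517 0.025 ] 0.049889295770189836 -10.141321839126624 origin [0.4647 0.2561 0.025 ]
B [0.4403 0.3138 0.025 ] [0.4883 0.3243 0.025 ] 0.0491372011572307 12.331206704042087 origin [0.4647 0.3191 0.025 ]
A [0.436  0.3805 0.025 ] [0.4837 0.3909 0.025 ] 0.04887756495400048 12.286315362553223 origin [0.4604 0.3858 0.025 ]
[-43.273  110.1934 151.3052] [0.0217 0.3894 0.0614] [ 1.4346 -0.1104 -1.2233] 0.4477166486746654 0.0 31.85
[0.5721 0.1125 0.1513]
```

{"fn": "drive_tool", "kwargs": {
  "increments": [0, 0.45, 0.1, 0, 0, 0, 0, 0, 0.77, 0.4, 0, 0, 0, 0, 0, 0.77, 0.5, 0, 0, 0, 0]
}}

```text
time_s: 32.2
eef_pos: [0.4825, 0.1512, 0.1459]
tcp_rot: [0.226, -3.13, 0.0]
force: [1.9, 0.3, -0.5]
gripper_width: 0.501
finger_force: 0.0
```

{"fn": "drive_tool", "kwargs": {
  "increments": [0, 0, 0.45, 0.1, 0, 0, -0.09, 0, 0, 0.85, 0.2, 0, 0, -0.09, 0, 0, 0.85, 0.2, 0, 0, -0.09]
}}

```text
time_s: 32.5
eef_pos: [0.473, 0.238, 0.1247]
tcp_rot: [0.341, -3.121, -0.0]
force: [-0.4, -1.2, -1.3]
gripper_width: 0.499
finger_force: 0.0
```

{"fn": "drive_tool", "kwargs": {
  "increments": [0, 0, 0.45, 0.3, 0, 0, 0, 0, 0, 0.85, 0.6, 0, 0, 0, 0, 0, 0.85, 0.65, 0, 0, 0, 0, 0, 0.85, 0.65, 0, 0, 0, 0, 0, 0.85, 0.65, 0, 0, 0]
}}

```text
time_s: 33.0
eef_pos: [0.4568, 0.3169, 0.0621]
tcp_rot: [0.334, -3.124, 0.001]
force: [0.7, -0.3, 1.1]
gripper_width: 0.5
finger_force: 0.0
```

```bash
cat >> h.py <<'E'
def findpin(name,gxy):
    "refine pin handle in wrist image near predicted origin"
    s=r.sense();im=r.read_camera("wrist");cv2.imwrite(f"pics/{name}.png",im[:,:,::-1])
    M=R.from_rotvec(s["tcp_rot"]).as_matrix();b=M@[.0018,-.0014,0]
    print("tcp",s["eef_pos"],"yaw",np.degrees(np.arctan2(M[1,0],M[0,0])))
    u,v=w2px("wrist",np.r_[gxy,.025]-b,s);g=cv2.GaussianBlur(im,(3,3),0).max(2)
    roi=np.zeros_like(g);cv2.circle(roi,(int(u),int(v)),60,255,-1);roi[300:]=0
    t,_=cv2.threshold(g[roi>0].reshape(-1,1),0,255,cv2.THRESH_OTSU);m=((g>t)&(roi>0)).astype(np.uint8)
    m=cv2.morphologyEx(m,cv2.MORPH_OPEN,np.ones((25,25)));c=max(cv2.findContours(m,0,2)[0],key=cv2.contourArea);R_=cv2.minAreaRect(c)
    p=np.array([px2w("wrist",*q,.025,s)+b for q in cv2.boxPoints(R_)]);o=p.mean(0)
    print("px",u,v,R_,"origin",o,[round(float(np.linalg.norm(p[i]-p[i-1])),4) for i in range(4)],[round(float(np.degrees(np.arctan2(*(p[i]-p[i-1])[1::-1]))),1) for i in range(4)]);print("shift to z.006",tool([*o[:2],.006],s),"pred",tool([*gxy,.006],s))
E
python3 -c "
from h import *
findpin('w12',[.465,.3195])"
```

```text
tcp [0.4568 0.3169 0.0621] yaw -167.7901143253187
px 314.8076287484887 243.81852583896125 ((314.5, 240.0), (86.0, 37.0), 90.0) origin [0.4636 0.319  0.025 ] [0.0534, 0.0207, 0.0534, 0.0223] [-168.6, 102.2, 13.1, -77.8]
shift to z.006 [-0.0719  0.0062  0.5608] pred [-0.0861  0.008   0.5608]
```

{"fn": "drive_tool", "kwargs": {
  "increments": [0, -0.08, 0.01, 0.2, 0, 0, 0, 0, -0.08, 0.01, 0.45, 0, 0, 0, 0, -0.08, 0.01, 0.56, 0, 0, 0, 0, -0.08, 0.01, 0.56, 0, 0, 0]
}}

```text
time_s: 33.45
eef_pos: [0.4636, 0.3193, 0.0053]
tcp_rot: [0.333, -3.122, 0.001]
force: [-1.0, -0.3, -0.2]
gripper_width: 0.499
finger_force: 0.0
```

{"fn": "drive_tool", "kwargs": {
  "increments": [1, 0, 0, 0, 0, 0, 0, 1, 0, 0, 0, 0, 0, 0, 1, 0, 0, 0, 0, 0, 0, 1, 0, 0, 0, 0, 0, 0, 1, 0, 0, 0, 0, 0, 0, 1, 0, 0, 0, 0, 0, 0],
  "force": 80
}}

```text
time_s: 34.05
eef_pos: [0.4647, 0.3207, 0.0075]
tcp_rot: [-0.335, 3.122, 0.001]
force: [-1.6, -2.8, 5.7]
gripper_width: 0.232
finger_force: 79.2
```

{"fn": "drive_tool", "kwargs": {
  "increments": [1, 0, 0, -0.2, 0, 0, 0, 1, 0, 0, -0.5, 0, 0, 0, 1, 0, 0, -0.8, 0, 0, 0, 1, 0, 0, -1, 0, 0, 0, 1, 0, 0, -1, 0, 0, 0]
}}

```text
time_s: 34.55
eef_pos: [0.4656, 0.3215, 0.1098]
tcp_rot: [-0.334, 3.118, 0.004]
force: [0.3, 0.0, -1.0]
gripper_width: 0.234
finger_force: 78.5
```

```bash
python3 - <<'E'
from h import *
print(*rigpose());c,n=np.cos(RY),np.sin(RY);s=r.sense();print(s["eef_pos"])
for y in(0,-.11): print(y,tool([*(RC+np.array([c*-.14-n*y,n*-.14+c*y])),.12],s))
E
```

```text
[-119.113   332.2248  109.8491] [0.1411 0.3111 4.1139] [ 0.291   0.0208 -1.015 ] 0.234067747164243 78.461834192276 34.55
[0.4656 0.3215 0.1098]
0 [ 0.4461 -3.2985 -0.1114]
-0.11 [ 0.525  -4.3956 -0.1144]
```

{"fn": "drive_tool", "kwargs": {
  "increments": [1, 0.06, -0.4, -0.1, 0, 0, 0, 1, 0.11, -0.82, -0.1, 0, 0, 0, 1, 0.11, -0.82, -0.1, 0, 0, 0]
}}

```text
time_s: 34.85
eef_pos: [0.4705, 0.2342, 0.1159]
tcp_rot: [0.33, -3.124, 0.002]
force: [0.2, 0.5, -1.9]
gripper_width: 0.237
finger_force: 78.9
```

{"fn": "drive_tool", "kwargs": {
  "increments": [1, 0.06, -0.4, 0, 0, 0, 0, 1, 0.11, -0.82, 0, 0, 0, 0, 1, 0.11, -0.82, 0, 0, 0, 0]
}}

```text
time_s: 35.15
eef_pos: [0.4771, 0.1519, 0.1157]
tcp_rot: [0.329, -3.124, 0.002]
force: [-0.3, 0.5, -1.6]
gripper_width: 0.235
finger_force: 79.2
```

{"fn": "drive_tool", "kwargs": {
  "increments": [1, 0.06, -0.4, 0, 0, 0, 0, 1, 0.11, -0.82, 0, 0, 0, 0, 1, 0.11, -0.82, 0, 0, 0, 0]
}}

```text
time_s: 35.45
eef_pos: [0.4839, 0.0697, 0.1157]
tcp_rot: [0.329, -3.124, 0.002]
force: [-0.4, 0.8, -2.6]
gripper_width: 0.239
finger_force: 79.4
```

{"fn": "drive_tool", "kwargs": {
  "increments": [1, 0.06, -0.4, 0, 0, 0, 0.09, 1, 0.11, -0.82, 0, 0, 0, 0.09, 1, 0.11, -0.82, 0, 0, 0, 0.09, 1, 0.11, -0.82, 0, 0, 0, 0.09, 1, 0.11, -0.82, 0, 0, 0, 0.09]
}}

```text
time_s: 35.95
eef_pos: [0.4904, -0.0085, 0.1158]
tcp_rot: [0.226, -3.133, -0.001]
force: [-0.5, 1.0, -1.8]
gripper_width: 0.237
finger_force: 79.6
```

```bash
python3 -c "
from h import *
print(*rigpose())"
```

```text
[-141.2232    1.9689  115.757 ] [ 0.0217 -0.0102  0.1042] [-0.5184  0.9659 -1.8495] 0.23725905420108961 79.58639860153198 35.95
```

{"fn": "drive_tool", "kwargs": {
  "increments": [1, 0, -0.02, 0.3, 0, 0, 0, 1, 0, -0.02, 0.55, 0, 0, 0, 1, 0, -0.02, 0.67, 0, 0, 0, 1, -0.1, -0.02, 0.67, 0, 0, 0, 1, -0.2, -0.02, 0.67, 0, 0, 0, 1, -0.25, -0.02, 0.67, 0, 0, 0, 1, -0.25, -0.02, 0.67, 0, 0, 0]
}}

```text
time_s: 36.65
eef_pos: [0.5172, -0.0076, 0.0498]
tcp_rot: [-0.225, 3.132, -0.0]
force: [-0.3, 0.2, -1.6]
gripper_width: 0.236
finger_force: 79.5
```

```bash
python3 -c "
from h import *
print(*rigpose())"
```

```text
[-114.6162   -0.9384   49.7654] [-0.0135  0.1074  0.0793] [-0.3172  0.1998 -1.5508] 0.23556541599217287 79.52454328536987 36.65
```

{"fn": "drive_tool", "kwargs": {
  "increments": [1, 0, 0.01, 0.013, 0, 0, 0, 1, -0.02, 0.01, 0.013, 0, 0, 0, 1, -0.06, 0.01, 0.013, 0, 0, 0, 1, -0.1, 0.01, 0.013, 0, 0, 0, 1, -0.14, 0.01, 0.013, 0, 0, 0, 1, -0.18, 0.01, 0.013, 0, 0, 0, 1, -0.18, 0.01, 0.013, 0, 0, 0]
}}

```text
time_s: 37.35
eef_pos: [0.5337, -0.0043, 0.0476]
tcp_rot: [-0.224, 3.133, -0.0]
force: [0.1, 0.6, -1.7]
gripper_width: 0.236
finger_force: 79.5
```

```bash
python3 -c "
from h import *
print(*rigpose())"
```

```text
[-97.7434   0.0543  47.5798] [-0.0018  0.0129  0.066 ] [ 0.078   0.5964 -1.7169] 0.23608049471841477 79.5245361328125 37.35
```

{"fn": "drive_tool", "kwargs": {
  "increments": [1, -0.05, 0, -0.008, 0, 0, 0, 1, -0.1, 0, -0.008, 0, 0, 0, 1, -0.15, 0, -0.008, 0, 0, 0, 1, -0.2, 0, -0.008, 0, 0, 0, 1, -0.25, 0, -0.008, 0, 0, 0, 1, -0.3, 0, -0.008, 0, 0, 0, 1, -0.3, 0, -0.008, 0, 0, 0]
}}

```text
time_s: 38.05
eef_pos: [0.5635, 0.0, 0.0483]
tcp_rot: [-0.224, 3.133, 0.0]
force: [-0.6, 0.5, -2.2]
gripper_width: 0.237
finger_force: 79.5
```

{"fn": "drive_tool", "kwargs": {
  "increments": [1, -0.04, 0, 0, 0, 0, 0, 1, -0.08, 0, 0, 0, 0, 0, 1, -0.12, 0, 0, 0, 0, 0, 1, -0.15, 0, 0, 0, 0, 0, 1, -0.17, 0, 0, 0, 0, 0, 1, -0.17, 0, 0, 0, 0, 0]
}}

```text
time_s: 38.65
eef_pos: [0.5799, 0.0024, 0.0483]
tcp_rot: [0.224, -3.134, 0.0]
force: [-0.3, 0.5, -1.5]
gripper_width: 0.24
finger_force: 79.5
```

```bash
python3 -c "
from h import *
print(*rigpose())"
```

```text
[-51.1104   0.1145  48.3417] [-0.0002 -0.001   0.0628] [-0.3109  0.4792 -1.4952] 0.24015075597106889 79.52393889427185 38.65
```

{"fn": "drive_tool", "kwargs": {
  "increments": [1, -0.01, 0, 0, 0, 0, 0, 1, -0.02, 0, 0, 0, 0, 0, 1, -0.03, 0, 0, 0, 0, 0, 1, -0.03, 0, 0, 0, 0, 0, 1, -0.03, 0, 0, 0, 0, 0]
}}

```text
time_s: 39.15
eef_pos: [0.5803, 0.0025, 0.0479]
tcp_rot: [0.224, -3.129, 0.001]
force: [-13.6, -3.4, 6.5]
gripper_width: 0.237
finger_force: 80.7
```

```bash
python3 -c "
from h import *
print(*rigpose())"
```

```text
[-50.7064   0.1252  47.9457] [-0.0017 -0.2422  0.0488] [-13.5763  -3.4333   6.46  ] 0.237020880634222 80.70263028144836 39.15
```

{"fn": "drive_tool", "kwargs": {
  "increments": [0.1, 0, 0, 0, 0, 0, 0, 0.1, 0, 0, 0, 0, 0, 0, 0.1, 0, 0, 0, 0, 0, 0, 0.1, 0, 0, -0.3, 0, 0, 0, 0.1, 0, 0, -0.7, 0, 0, 0, 0.1, 0, 0, -1, 0, 0, 0, 0.1, 0, 0, -1, 0, 0, 0]
}}

```text
time_s: 39.85
eef_pos: [0.585, 0.0029, 0.1528]
tcp_rot: [-0.224, 3.127, -0.001]
force: [0.8, 0.4, -0.9]
gripper_width: 0.45
finger_force: 0.0
```

{"fn": "drive_tool", "kwargs": {
  "increments": [0, 0.45, 0, 0, 0, 0, 0, 0, 0.8, 0.3, 0, 0, 0, 0, 0, 0.8, 0.8, 0, 0, 0, 0, 0, 0.8, 0.8, 0, 0, 0, 0]
}}

```text
time_s: 40.25
eef_pos: [0.4906, 0.0745, 0.1483]
tcp_rot: [-0.23, 3.133, 0.002]
force: [-0.0, -0.2, 0.1]
gripper_width: 0.5
finger_force: 0.0
```

{"fn": "drive_tool", "kwargs": {
  "increments": [0, 0, 0.5, 0, 0, 0, 0, 0, 0, 1, 0, 0, 0, 0, 0, 0, 1, 0, 0, 0, 0]
}}

```text
time_s: 40.55
eef_pos: [0.4771, 0.1741, 0.148]
tcp_rot: [0.232, -3.133, -0.002]
force: [0.7, -1.1, 0.3]
gripper_width: 0.498
finger_force: 0.0
```

{"fn": "drive_tool", "kwargs": {
  "increments": [0, 0, 0.5, 0, 0, 0, 0, 0, 0, 1, 0, 0, 0, 0, 0, 0, 1, 0, 0, 0, 0]
}}

```text
time_s: 40.85
eef_pos: [0.4629, 0.2729, 0.1478]
tcp_rot: [0.231, -3.133, -0.002]
force: [0.1, -1.0, 0.1]
gripper_width: 0.499
finger_force: 0.0
```

{"fn": "drive_tool", "kwargs": {
  "increments": [0, 0, 0.5, 0, 0, 0, -0.1, 0, 0, 1, 0, 0, 0, -0.1, 0, 0, 1, 0, 0, 0, -0.1, 0, 0, 1, 0, 0, 0, -0.1]
}}

```text
time_s: 41.25
eef_pos: [0.4492, 0.3679, 0.1476]
tcp_rot: [0.35, -3.122, 0.001]
force: [-0.3, -0.7, 0.4]
gripper_width: 0.498
finger_force: 0.0
```

```bash
python3 - <<'E'
from h import *
print(*rigpose());print(tool([.461,.386,.065]))
E
```

```text
[-128.7705  380.4787  147.6033] [-0.0356 -0.0338  4.6585] [-0.3435 -0.7099  0.399 ] 0.49836370529590707 0.0 41.25
[-0.1554  0.1505  0.8258]
```

{"fn": "drive_tool", "kwargs": {
  "increments": [0, -0.15, 0.15, 0.4, 0, 0, 0, 0, -0.15, 0.15, 0.8, 0, 0, 0, 0, -0.15, 0.15, 0.83, 0, 0, 0, 0, -0.15, 0.15, 0.83, 0, 0, 0, 0, -0.15, 0.15, 0.83, 0, 0, 0]
}}

```text
time_s: 41.75
eef_pos: [0.4617, 0.3854, 0.0676]
tcp_rot: [-0.346, 3.121, 0.002]
force: [0.4, -0.2, -0.3]
gripper_width: 0.5
finger_force: 0.0
```

```bash
python3 -c "
from h import *
findpin('w13',[.461,.386])"
```

```text
tcp [0.4617 0.3854 0.0676] yaw -167.3578436208839
px 314.6551980783767 225.64837054858506 ((313.0, 222.5), (85.0, 36.0), 90.0) origin [0.4602 0.3848 0.025 ] [0.0529, 0.0205, 0.0529, 0.022] [-168.2, 102.6, 13.4, -77.4]
shift to z.006 [ 0.0171 -0.0028  0.6157] pred [0.0068 0.0069 0.6157]
```

{"fn": "drive_tool", "kwargs": {
  "increments": [0, 0, 0, 0.2, 0, 0, 0, 0, 0, 0, 0.45, 0, 0, 0, 0, 0, 0, 0.61, 0, 0, 0, 0, 0, 0, 0.61, 0, 0, 0]
}}

```text
time_s: 42.2
eef_pos: [0.4603, 0.385, 0.0041]
tcp_rot: [0.347, -3.121, 0.001]
force: [0.7, -0.9, 0.7]
gripper_width: 0.503
finger_force: 0.0
```

{"fn": "drive_tool", "kwargs": {
  "increments": [1, 0, 0, 0, 0, 0, 0, 1, 0, 0, 0, 0, 0, 0, 1, 0, 0, 0, 0, 0, 0, 1, 0, 0, 0, 0, 0, 0, 1, 0, 0, 0, 0, 0, 0, 1, 0, 0, 0, 0, 0, 0],
  "force": 80
}}

```text
time_s: 42.8
eef_pos: [0.4617, 0.3862, 0.0066]
tcp_rot: [-0.347, 3.12, 0.003]
force: [-0.7, -1.0, 6.2]
gripper_width: 0.24
finger_force: 79.2
```

{"fn": "drive_tool", "kwargs": {
  "increments": [1, 0, 0, -0.2, 0, 0, 0, 1, 0, 0, -0.5, 0, 0, 0, 1, 0, 0, -0.8, 0, 0, 0, 1, 0, 0, -1, 0, 0, 0, 1, 0, 0, -1, 0, 0, 0]
}}

```text
time_s: 43.3
eef_pos: [0.4624, 0.3868, 0.1088]
tcp_rot: [-0.347, 3.117, 0.006]
force: [1.5, 1.3, -1.2]
gripper_width: 0.237
finger_force: 78.4
```

```bash
python3 - <<'E'
from h import *
print(*rigpose());c,n=np.cos(RY),np.sin(RY);s=r.sense();print(s["eef_pos"])
for y in(-.11,): print(y,tool([*(RC+np.array([c*-.14-n*y,n*-.14+c*y])),.12],s))
E
```

```text
[-113.0523  397.3217  108.835 ] [0.182  0.3245 4.5638] [ 1.4632  1.2588 -1.2401] 0.23731683758782032 78.41185569763184 43.3
[0.4624 0.3868 0.1088]
-0.11 [ 0.6716 -5.0353 -0.1304]
```

{"fn": "drive_tool", "kwargs": {
  "increments": [1, 0.06, -0.4, -0.1, 0, 0, 0, 1, 0.11, -0.84, -0.13, 0, 0, 0, 1, 0.11, -0.84, -0.13, 0, 0, 0]
}}

```text
time_s: 43.6
eef_pos: [0.4688, 0.2972, 0.118]
tcp_rot: [-0.342, 3.122, -0.001]
force: [-0.1, 0.2, -1.2]
gripper_width: 0.236
finger_force: 78.8
```

{"fn": "drive_tool", "kwargs": {
  "increments": [1, 0.06, -0.4, 0, 0, 0, 0, 1, 0.11, -0.84, 0, 0, 0, 0, 1, 0.11, -0.84, 0, 0, 0, 0]
}}

```text
time_s: 43.9
eef_pos: [0.4762, 0.213, 0.1174]
tcp_rot: [0.342, -3.123, 0.002]
force: [-0.3, 0.9, -1.5]
gripper_width: 0.233
finger_force: 79.1
```

{"fn": "drive_tool", "kwargs": {
  "increments": [1, 0.06, -0.4, 0, 0, 0, 0, 1, 0.11, -0.84, 0, 0, 0, 0, 1, 0.11, -0.84, 0, 0, 0, 0]
}}

```text
time_s: 44.2
eef_pos: [0.4841, 0.1289, 0.1174]
tcp_rot: [0.342, -3.123, 0.002]
force: [-0.5, 0.9, -1.3]
gripper_width: 0.235
finger_force: 79.3
```

{"fn": "drive_tool", "kwargs": {
  "increments": [1, 0.06, -0.4, 0, 0, 0, 0, 1, 0.11, -0.84, 0, 0, 0, 0, 1, 0.11, -0.84, 0, 0, 0, 0]
}}

```text
time_s: 44.5
eef_pos: [0.492, 0.0448, 0.1174]
tcp_rot: [-0.342, 3.123, -0.001]
force: [-0.8, -0.3, -2.0]
gripper_width: 0.237
finger_force: 79.5
```

{"fn": "drive_tool", "kwargs": {
  "increments": [1, 0.06, -0.4, 0, 0, 0, 0, 1, 0.11, -0.84, 0, 0, 0, 0, 1, 0.11, -0.84, 0, 0, 0, 0]
}}

```text
time_s: 44.8
eef_pos: [0.4999, -0.0395, 0.1174]
tcp_rot: [-0.342, 3.122, -0.001]
force: [-0.7, 1.5, -1.1]
gripper_width: 0.238
finger_force: 79.6
```

{"fn": "drive_tool", "kwargs": {
  "increments": [1, 0.06, -0.4, 0, 0, 0, 0.1, 1, 0.11, -0.84, 0, 0, 0, 0.1, 1, 0.11, -0.84, 0, 0, 0, 0.1, 1, 0.11, -0.84, 0, 0, 0, 0.1, 1, 0.11, -0.84, 0, 0, 0, 0.1, 1, 0.11, -0.84, 0, 0, 0, 0.1]
}}

```text
time_s: 45.4
eef_pos: [0.5071, -0.1195, 0.1174]
tcp_rot: [-0.227, 3.133, 0.0]
force: [0.4, 0.3, -1.1]
gripper_width: 0.232
finger_force: 79.7
```

```bash
python3 -c "
from h import *
print(*rigpose())"
```

```text
[-140.377  -110.2145  117.4249] [0.013  0.0019 0.1525] [ 0.3875  0.2557 -1.1447] 0.2317759569272188 79.66697573661804 45.4
```

{"fn": "drive_tool", "kwargs": {
  "increments": [1, 0, 0.01, 0.3, 0, 0, 0, 1, 0, 0.01, 0.6, 0, 0, 0, 1, 0, 0.01, 0.69, 0, 0, 0, 1, -0.1, 0.01, 0.69, 0, 0, 0, 1, -0.2, 0.01, 0.69, 0, 0, 0, 1, -0.24, 0.01, 0.69, 0, 0, 0, 1, -0.24, 0.01, 0.69, 0, 0, 0, 1, -0.24, 0.01, 0.69, 0, 0, 0]
}}

```text
time_s: 46.2
eef_pos: [0.531, -0.1163, 0.0489]
tcp_rot: [-0.225, 3.133, -0.0]
force: [-1.2, 0.0, -1.1]
gripper_width: 0.235
finger_force: 79.6
```

```bash
python3 -c "
from h import *
print(*rigpose())"
```

```text
[-116.3382 -110.4886   48.8696] [-0.0114  0.0307  0.0689] [-1.1553  0.0139 -1.095 ] 0.23505189367655233 79.60405826568604 46.2
```

{"fn": "drive_tool", "kwargs": {
  "increments": [1, 0, 0.004, 0.008, 0, 0, 0, 1, -0.02, 0.004, 0.008, 0, 0, 0, 1, -0.06, 0.004, 0.008, 0, 0, 0, 1, -0.1, 0.004, 0.008, 0, 0, 0, 1, -0.14, 0.004, 0.008, 0, 0, 0, 1, -0.19, 0.004, 0.008, 0, 0, 0, 1, -0.19, 0.004, 0.008, 0, 0, 0]
}}

```text
time_s: 46.9
eef_pos: [0.5501, -0.1131, 0.0476]
tcp_rot: [-0.225, 3.133, 0.0]
force: [0.1, 0.4, -1.7]
gripper_width: 0.237
finger_force: 79.6
```

```bash
python3 -c "
from h import *
print(*rigpose())"
```

```text
[ -96.9744 -110.0123   47.5627] [0.0002 0.0163 0.076 ] [ 0.0941  0.4271 -1.7363] 0.23721170117359056 79.6043872833252 46.9
```

{"fn": "drive_tool", "kwargs": {
  "increments": [1, -0.05, 0, 0, 0, 0, 0, 1, -0.1, 0, 0, 0, 0, 0, 1, -0.15, 0, 0, 0, 0, 0, 1, -0.2, 0, 0, 0, 0, 0, 1, -0.25, 0, 0, 0, 0, 0, 1, -0.3, 0, 0, 0, 0, 0, 1, -0.3, 0, 0, 0, 0, 0]
}}

```text
time_s: 47.6
eef_pos: [0.5797, -0.1088, 0.0476]
tcp_rot: [-0.225, 3.133, -0.0]
force: [0.6, 0.3, -0.6]
gripper_width: 0.238
finger_force: 79.6
```

{"fn": "drive_tool", "kwargs": {
  "increments": [1, -0.04, 0, 0, 0, 0, 0, 1, -0.08, 0, 0, 0, 0, 0, 1, -0.12, 0, 0, 0, 0, 0, 1, -0.15, 0, 0, 0, 0, 0, 1, -0.16, 0, 0, 0, 0, 0, 1, -0.16, 0, 0, 0, 0, 0]
}}

```text
time_s: 48.2
eef_pos: [0.595, -0.1067, 0.0475]
tcp_rot: [0.224, -3.134, 0.0]
force: [0.3, -0.3, -1.6]
gripper_width: 0.235
finger_force: 79.6
```

{"fn": "drive_tool", "kwargs": {
  "increments": [1, -0.01, 0, 0, 0, 0, 0, 1, -0.02, 0, 0, 0, 0, 0, 1, -0.03, 0, 0, 0, 0, 0, 1, -0.03, 0, 0, 0, 0, 0]
}}

```text
time_s: 48.6
eef_pos: [0.5971, -0.1063, 0.0475]
tcp_rot: [0.224, -3.132, 0.0]
force: [-4.6, -1.3, 1.2]
gripper_width: 0.238
finger_force: 80.1
```

```bash
python3 -c "
from h import *
print(*rigpose())"
```

```text
[ -49.4166 -109.9579   47.4593] [ 0.0007 -0.0859  0.047 ] [-4.6133 -1.2892  1.2414] 0.23807844227799188 80.1367449760437 48.6
```

{"fn": "drive_tool", "kwargs": {
  "increments": [0.1, 0, 0, 0, 0, 0, 0, 0.1, 0, 0, 0, 0, 0, 0, 0.1, 0, 0, 0, 0, 0, 0, 0.1, 0, 0, -0.3, 0, 0, 0, 0.1, 0, 0, -0.7, 0, 0, 0, 0.1, 0, 0, -1, 0, 0, 0, 0.1, 0, 0, -1, 0, 0, 0]
}}

```text
time_s: 49.3
eef_pos: [0.6002, -0.1066, 0.1522]
tcp_rot: [-0.224, 3.127, -0.003]
force: [0.6, -0.6, 0.1]
gripper_width: 0.451
finger_force: 0.0
```

{"fn": "drive_tool", "kwargs": {
  "increments": [-1, 0, -0.3, -0.4, 0, 0, 0, -1, -0.17, -0.86, -0.7, 0, 0, 0, -1, -0.17, -0.86, -0.7, 0, 0, 0]
}}

```text
time_s: 49.6
eef_pos: [0.6283, -0.1921, 0.2196]
tcp_rot: [-0.222, 3.131, -0.003]
force: [1.8, 0.1, 0.1]
gripper_width: 0.934
finger_force: 0.0
```

{"fn": "drive_tool", "kwargs": {
  "increments": [-1, -0.17, -0.86, 0, 0, 0, 0.19, -1, -0.17, -0.86, 0, 0, 0, 0.38, -1, -0.17, -0.86, 0, 0, 0, 0.57, -1, -0.17, -0.86, 0, 0, 0, 0.76, -1, -0.17, -0.86, 0, 0, 0, 0.8, -1, -0.17, -0.86, 0, 0, 0, 0.8]
}}

```text
time_s: 50.2
eef_pos: [0.656, -0.2717, 0.2168]
tcp_rot: [-0.756, -3.049, -0.0]
force: [-0.3, -0.8, -0.8]
gripper_width: 0.997
finger_force: 0.0
```

{"fn": "drive_tool", "kwargs": {
  "increments": [-1, 0, 0, 0, 0, 0, 0.19, -1, 0, 0, 0, 0, 0, 0.38, -1, 0, 0, 0, 0, 0, 0.57, -1, 0, 0, 0, 0, 0, 0.76, -1, 0, 0, 0, 0, 0, 0.8, -1, 0, 0, 0, 0, 0, 0.8]
}}

```text
time_s: 50.8
eef_pos: [0.656, -0.2715, 0.2173]
tcp_rot: [-1.659, -2.668, 0.0]
force: [0.2, -0.3, -0.1]
gripper_width: 1.0
finger_force: 0.0
```

{"fn": "drive_tool", "kwargs": {
  "increments": [-1, 0, 0, 0, 0, 0, 0.19, -1, 0, 0, 0, 0, 0, 0.38, -1, 0, 0, 0, 0, 0, 0.57, -1, 0, 0, 0, 0, 0, 0.75, -1, 0, 0, 0, 0, 0, 0.75, -1, 0, 0, 0, 0, 0, 0.75]
}}

```text
time_s: 51.4
eef_pos: [0.6561, -0.2716, 0.2175]
tcp_rot: [-2.357, -2.077, 0.0]
force: [-0.0, 0.2, 0.2]
gripper_width: 1.0
finger_force: 0.0
```

```bash
python3 - <<'E'
from h import *
s=r.sense();M=R.from_rotvec(s["tcp_rot"]).as_matrix();print(s["eef_pos"],np.degrees(np.arctan2(M[1,0],M[0,0])),tool([.6548,-.2708,.0728],s))
a,b,c=[r.read_camera(n)[:,:,::-1] for n in("scene","wrist","top")]
for n,i in zip("swt",(a,b,c)): cv2.imwrite(f"pics/f{n}.png",i)
A=cv2.resize(a[100:290,200:440],(480,380),interpolation=cv2.INTER_CUBIC)
B=cv2.resize(c[150:290,240:400],(320,280),interpolation=cv2.INTER_CUBIC)
o=np.zeros((600,800,3),np.uint8);o[:380,:480]=A;o[:280,480:]=B;o[380:,:480]=cv2.resize(a[100:192,200:420],(480,220));o[280:,480:]=cv2.resize(b,(320,200)).repeat(2,0)[:320] if 0 else cv2.copyMakeBorder(cv2.resize(b,(320,200)),0,120,0,0,cv2.BORDER_CONSTANT)
cv2.imwrite("pics/fin.png",o)
E
```

```text
[ 0.6561 -0.2716  0.2175] 82.77976131667796 [ 0.0058 -0.0133  1.4465]
```

View pics/fin.png

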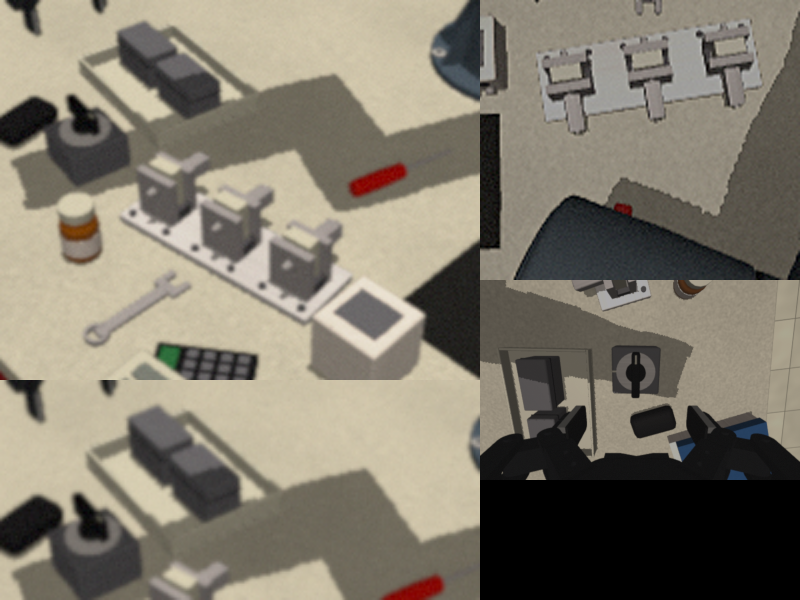

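{"fn": "drive_tool", "kwargs": {
  "increments": [-1, 0, -0.01, 0.4, 0, 0, 0, -1, 0, -0.01, 0.75, 0, 0, 0, -1, 0, -0.01, 0.75, 0, 0, 0]
}}

```text
time_s: 51.85
eef_pos: [0.6524, -0.2704, 0.1377]
tcp_rot: [-2.356, -2.068, 0.005]
force: [-1.7, 1.8, -1.0]
gripper_width: 1.0
finger_force: 0.0
```

{"fn": "drive_tool", "kwargs": {
  "increments": [-1, 0, 0, 0.3, 0, 0, 0, -1, 0, 0, 0.6, 0, 0, 0, -1, 0, 0, 0.7, 0, 0, 0, -1, 0, 0, 0.7, 0, 0, 0]
}}

```text
time_s: 52.25
eef_pos: [0.6548, -0.2714, 0.0728]
tcp_rot: [-2.361, -2.07, 0.001]
force: [-0.4, 0.3, 0.3]
gripper_width: 0.999
finger_force: 0.0
```

{"fn": "drive_tool", "kwargs": {
  "increments": [1, 0, 0, 0, 0, 0, 0, 1, 0, 0, 0, 0, 0, 0, 1, 0, 0, 0, 0, 0, 0, 1, 0, 0, 0, 0, 0, 0, 1, 0, 0, 0, 0, 0, 0, 1, 0, 0, 0, 0, 0, 0, 1, 0, 0, 0, 0, 0, 0, 1, 0, 0, 0, 0, 0, 0],
  "force": 60
}}

```text
time_s: 53.05
eef_pos: [0.6547, -0.2715, 0.0733]
tcp_rot: [-2.363, -2.07, 0.0]
force: [-5.1, 1.1, 6.7]
gripper_width: 0.152
finger_force: 59.2
```

{"fn": "drive_tool", "kwargs": {
  "increments": [1, 0, 0, 0, 0, 0, -0.15, 1, 0, 0, 0, 0, 0, -0.3, 1, 0, 0, 0, 0, 0, -0.45, 1, 0, 0, 0, 0, 0, -0.6, 1, 0, 0, 0, 0, 0, -0.75, 1, 0, 0, 0, 0, 0, -0.9, 1, 0, 0, 0, 0, 0, -1, 1, 0, 0, 0, 0, 0, -1]
}}

```text
time_s: 53.85
eef_pos: [0.6556, -0.2713, 0.0732]
tcp_rot: [1.388, 2.817, 0.001]
force: [1.1, 3.2, 6.7]
gripper_width: 0.151
finger_force: 59.0
```

{"fn": "drive_tool", "kwargs": {
  "increments": [1, 0, 0, 0, 0, 0, -0.15, 1, 0, 0, 0, 0, 0, -0.3, 1, 0, 0, 0, 0, 0, -0.45, 1, 0, 0, 0, 0, 0, -0.6, 1, 0, 0, 0, 0, 0, -0.75, 1, 0, 0, 0, 0, 0, -0.9, 1, 0, 0, 0, 0, 0, -1, 1, 0, 0, 0, 0, 0, -1]
}}

```text
time_s: 54.65
eef_pos: [0.656, -0.2705, 0.0733]
tcp_rot: [0.205, 3.133, 0.002]
force: [4.6, 8.1, 6.3]
gripper_width: 0.151
finger_force: 59.1
```

```bash
python3 - <<'E'
from h import *
s=r.sense();M=R.from_rotvec(s["tcp_rot"]).as_matrix();print(s["eef_pos"],np.degrees(np.arctan2(M[1,0],M[0,0])),s["force"],s["ft_torque"],s["gripper_width"])
E
```

```text
[ 0.656  -0.2705  0.0733] 172.49503423963085 [4.5789 8.0879 6.2608] [ 1.7428 -0.782  -0.204 ] 0.15098415401664556
```

{"fn": "drive_tool", "kwargs": {
  "increments": [-1, 0, 0, 0, 0, 0, 0, -1, 0, 0, 0, 0, 0, 0, -1, 0, 0, 0, 0, 0, 0, -1, 0, 0, -0.3, 0, 0, 0, -1, 0, 0, -0.7, 0, 0, 0, -1, 0, 0, -1, 0, 0, 0, -1, 0, 0, -1, 0, 0, 0]
}}

```text
time_s: 55.35
eef_pos: [0.6566, -0.2724, 0.1774]
tcp_rot: [0.208, 3.128, -0.004]
force: [0.4, 0.0, 0.7]
gripper_width: 1.0
finger_force: 0.0
```

{"fn": "drive_tool", "kwargs": {
  "increments": [-1, 0, 0, -0.4, 0, 0, 0, -1, 0, 0, -0.6, 0, 0, 0, -1, 0, 0, -0.6, 0, 0, 0, -1, 0, 0, -0.6, 0, 0, 0]
}}

```text
time_s: 55.75
eef_pos: [0.6551, -0.2717, 0.2319]
tcp_rot: [-0.208, -3.134, 0.0]
force: [-0.1, 0.1, -0.4]
gripper_width: 0.998
finger_force: 0.0
```

```bash
python3 - <<'E'
from h import *
s=r.sense();im=r.read_camera("wrist");g=cv2.GaussianBlur(im,(3,3),0).max(2)
print(s["eef_pos"],s["gripper_width"],s["force"])
u,v=w2px("wrist",[.655,-.2705,.08],s);roi=np.zeros_like(g);cv2.circle(roi,(int(u),int(v)),34,255,-1)
for t in (30,40,55):
    m=((g<t)&(roi>0)).astype(np.uint8);m=cv2.morphologyEx(m,cv2.MORPH_OPEN,np.ones((3,3)));p=cv2.findNonZero(m)
    if p is None: continue
    q=p[:,0].astype(float);w,V=np.linalg.eigh(np.cov(q.T));d=V[:,1];c=q.mean(0)
    a,b=px2w("wrist",*(c-20*d),.097,s),px2w("wrist",*(c+20*d),.097,s);print(t,len(q),np.sqrt(w),np.degrees(np.arctan2(*(b-a)[1::-1])))
E
```

```text
[ 0.6551 -0.2717  0.2319] 0.9980490082253278 [-0.0849  0.1479 -0.4427]
30 1367 [ 8.1017 15.1324] -7.664795973649329
40 1468 [ 8.269  15.7146] -7.950774110596945
55 1551 [ 8.5241 15.8282] -7.694368334565353
```

```bash
python3 -c "
from rig import r
print(r.close_job())"
```

```text
the job is handed in; nothing more can be done
None
```

The job is handed in, and no verdict came back. The isolator was turned off first, both cases are in the tray, all three lugs have a pin home from the robot's side, and the isolator is on again, with its bar within about 1° of the on position in the last wrist image.

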